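Heft the canisters and hang up the loaded one

TASK

Three look-alike canisters stand in the leaning rack, but only one still has its drill-bit set inside. Feel by weight which one is loaded and hang that one by its neck on the side-opening hook, seated down in the throat and hanging straight; the two empty ones must end in the rack. Do not drop a canister on the bench or push the other things about.

Things in the scene. Friction and masses are not known exactly. Their poses are not given: they have to be found in the camera images.
- canister_a_mid (a point): canister in the rack's left (+y) pocket: closed can 46 mm across, 80 tall; above it a neck 12 thick, 36 long; flange 40 across, 4 thick; grip block 44 tall, 14 thick along own y, 26 wide along own x. This point: on the axis, 82 mm above the underside, half-way up; z runs up the axis. Flange underside is 34 mm, block's middle 60 mm above this point
- canister_b_mid (a point): same point of the canister in the middle pocket. All three look and measure exactly alike and lean with the rack at the start. An empty one weighs about 0.14 kg, the loaded one 0.40 to 0.52 kg; which one is loaded changes every time and cannot be seen
- canister_c_mid (a point): same point of the like canister in the right (-y) pocket
- rack: fixed plywood rack, origin on the bench below the middle pocket's floor, x away from the robot, y left along the row, z up. Three square pockets 52 mm wide, 60 deep, 80 apart along y, mouths leaning toward the robot (-x) by 0.45 rad (26 degrees) from vertical: canisters slide out along (-0.435, 0, 0.900) of this frame
- rack_pocket (a point): middle of the middle pocket's floor, 42 mm above the bench (axes as the rack's). A back board leans parallel to the pockets, 70 mm behind their axes, and reaches 90 mm farther up than the grip blocks' middles, overhanging them: take canisters along their lean, not from straight above. Nothing stands in front of or between the grip blocks
- hook_seat (a point): seat of the hook: middle of the throat, level with the prongs' top face, 175 mm above the bench; z up. The throat, 20 mm wide, opens sideways along this +y. The neck goes in and the flange rests on the two prongs. Lips 8 mm high at the tips (24 to 32 mm out along +y) and at the back (24 to 32 mm along -y) hold the flange: come in above the lip, then let down
- hook_stand: fixed dark steel stand of the hook, origin on the bench right below the seat, same axes. Level fork 44 mm wide, 10 mm thick (18 at the lips), carried by a post 18 mm thick that stands 58 mm behind the seat (-y) and ends at the fork; nothing is above the fork; foot plate 100 x 150 x 10 mm
- putty_tin: bystander: putty tin 72 mm across, 50 mm tall, origin under its middle
- tape_measure: bystander: tape measure 34 x 86 x 59 mm, origin under its middle
- oil_stone: bystander: dark sharpening stone 140 x 50 x 16 mm, origin under its middle
- spanner: bystander: combination spanner 222 x 34 x 7 mm lying flat, origin under its middle
Things that resemble listed ones, but are neither listed nor needed, are in the scene too. There is more than one size of the hook_stand; the job needs the larger.

How it is judged:
By the outcome, as a careful person would: the job done as asked, in the order asked, and still so for the second after the job is handed in, with the robot touching nothing.
It also fails if it takes over 58 s, if anything falls off the work surface, if the arm or the gripper's body presses on something with over 40 N, if the wrist force passes 120 N, or if a joint passes its speed limit or range.

ROBOT

A 6-joint arm with a two-finger parallel gripper is mounted at the origin on a cart in front of the work surface, level with it; the furniture and walls round the work are solid. World frame = base frame: x ahead of the robot, y to its left, z up, the work surface at z = 0. Lengths are in mm, angles in rad, forces in N, time in s.
With the tool pointing down it reaches from about 300 to 875 mm from the base axis. Payload 6.4 kg.
Tool frame: the origin (TCP) lies midway between the tips of the shut fingers; the grasp point (between the pads) lies 19 mm behind it; z points along the fingers, x is the direction in which the jaws open and shut, and the axes are right-handed (so a half turn about z gives the same grasp; the last joint's range is limited). The gripper opens to 85 mm and grips with 20 to 120 N. Pads are 22 mm wide; open, the fingers measure 114 mm over their backs; the gripper's body (76 mm by 85 mm) begins 54 mm behind the grasp point. The pads swing forward as they close: fully open they stand 13 mm farther back than shut.
Start: joints at [1.067, 0.181, 1.607, -0, 1.354, -0.206], TCP at [168.703, 549.709, 231.288] pointing down, gripper open.
Joint ranges: [-2.99, 2.99], [-0.89, 2.07], [0.3, 2.58], [-1.14, 4.28], [0, 2.63], [-3.12, 3.12]. Speed limits (rad/s): [2.57, 2.57, 3.01, 3.14, 3.14, 3.14].

INTERFACE

Orientations are given as a unit quaternion [w, x, y, z].
In Python, from rig import robot, viewer gives the robot as it stands.
- The arm moves only by the tool send_rows, never from a script. Its argument "rows" is a list of rows, each an object with "travel": the shift along the world's x, y, z in units of 30 mm (1.0 is 30 mm), a list of three; "turn": the turn, a rotation vector about the world's x, y, z in units of 0.12 rad (1.0 is 0.12 rad), a list of three. In form: [{"travel": [x, y, z], "turn": [ax, ay, az]}, ...]. A call has 1 to 20 rows; each row shifts and turns the pose as measured when the row begins; what a row does not reach is not made up. A row lasts 1/8 s, in which the tool goes at most 62.5 mm and 10.7 degrees, less where a joint would pass 70% of its speed; a pose out of reach is approached as far as the arm can. A call with a number of a shift or a turn outside -1 to 1 is refused whole. A call with a gripper value outside its range is refused whole. "claw" is the closure in counts, from 0 (fully open) to 255 (shut), set as the call begins (left out, the last holds). The fingers move at their own pace and stop on an object; "force" is the grip in N (left out, the last holds). Time passes only in rows, so rows that do not move let the fingers close. It gives the time, the measured TCP pose, the force and the opening at its end, in the units of the state.
- robot.read_state(): the state, without advancing time (a new reading comes with each control period).
- viewer.snapshot(name): name is "side" or "top" or "wrist"; returns the picture (420x560x3 uint8, blue, green, red); there is no depth.
- viewer.get_calibration(name): a dict with "intrinsics" (3x3 intrinsics, pixels), "k1" (the pictures are not rectified: a ray, as slopes to the right and down, at radius r is drawn at 1 + k1 r^2 times it, then the intrinsics apply), "camera_from_world" (4x4, takes a point from world to camera coordinates). Camera axes: x right, y down, z forward; pixel columns grow to the right and rows downward; lengths in mm; the calibration is good to about 2 mm. A picture is of the moment at which its call begins: read the wrist's pose just before it. get_calibration takes no time and is no camera call; for the wrist camera it gives the pose at the moment of the call.
- robot.job_done(): hands the job in, once; it reports no verdict.
The state is a dict: "t": time; "joint_positions": joint angles; "qvel": joint speeds; "tau": joint torques, N m; "position": TCP position; "orientation": TCP orientation; "contact_force": force on the tool from outside, world axes, zero at the start; "moment": the same for the moment, N m; "width": opening from 0.0 (shut) to 1.0 (fully open).
Only numpy, scipy, OpenCV 4.12 (cv2) and the standard library are available. Lean on these libraries where they do the work, as an engineer would, in place of code of your own. Each camera call takes 0.05 s, during which the arm holds its last target.

## Working session

There is one attempt and no reset: what is moved stays moved. The work goes in short steps, Python scripts to look and compute and a tool call to move; the robot and the scene stay as the last step left them, time stands still between calls to the robot, and variables do not carry over. Pictures are saved under pics/ and viewed, and the job is handed in when it is done.

Besides the shell and the picture viewer there is one more tool, called in YAML: its name, and indented under it one key for each argument. send_rows: Moves the arm, as the interface text tells. Shifts and turns lie within -1 to 1; 1 stands for 30 mm of shift or 0.12 rad of turn. Its arguments: {"type":"object","properties":{"rows":{"type":"array"},"claw":{"type":"number"},"force":{"type":"number"}},"required":["rows"]}

```bash
ls; mkdir -p pics; python3 - <<'E'
from rig import robot, viewer
import cv2
s=robot.read_state(); print(s)
for n in ("side","top","wrist"):
    c=viewer.get_calibration(n); print(n,c)
    cv2.imwrite(f"pics/{n}0.png",viewer.snapshot(n))
E
```

```text
pics
{'t': 0.0, 'joint_positions': array([ 1.06668470e+00,  1.81531569e-01,  1.60803115e+00,  1.10258428e-05,
        1.35383080e+00, -2.06301773e-01]), 'qvel': array([-9.59836439e-05,  4.80985860e-04,  1.09279583e-05,  5.23836052e-04,
        2.26999550e-04, -1.32550251e-03]), 'tau': array([-1.04422863e-03, -4.44874370e+01, -3.51328182e+01, -4.41444172e-04,
        9.38254700e-03,  5.51962273e-06]), 'position': array([168.41904275, 549.1831547 , 230.37831906]), 'orientation': array([ 3.70627670e-04,  8.04185426e-01,  5.94377818e-01, -8.20633290e-04]), 'contact_force': array([ 0.417398  , -0.1086026 , -0.79534477]), 'moment': array([ 0.0466505 ,  0.05787321, -0.00956037]), 'width': 0.9982425801348819}
side {'intrinsics': array([[423.7359776 ,   0.        , 282.33465371],
       [  0.        , 423.7359776 , 203.64882992],
       [  0.        ,   0.        ,   1.        ]]), 'k1': -0.12028947751721561, 'camera_from_world': array([[ 8.67179927e-01, -4.97993329e-01, -1.27206049e-03,
        -4.75672956e+02],
       [-2.60199540e-01, -4.50917158e-01, -8.53797350e-01,
         2.40168419e+
[... 606 characters left out ...]
e-02, -9.67758070e-01,
         1.48577269e+03],
       [ 0.00000000e+00,  0.00000000e+00,  0.00000000e+00,
         1.00000000e+00]])}
wrist {'intrinsics': array([[352.2607051 ,   0.        , 273.58963057],
       [  0.        , 352.2607051 , 208.61533941],
       [  0.        ,   0.        ,   1.        ]]), 'k1': -0.063287348833008, 'camera_from_world': array([[ 2.92599134e-01,  9.56233508e-01, -1.79560335e-03,
        -5.74248380e+02],
       [ 9.20290991e-01, -2.81090041e-01,  2.72126590e-01,
        -3.61266592e+01],
       [ 2.59711837e-01, -8.12764821e-02, -9.62259786e-01,
         3.78767179e+02],
       [ 0.00000000e+00,  0.00000000e+00,  0.00000000e+00,
         1.00000000e+00]])}
```

View pics/side0.png

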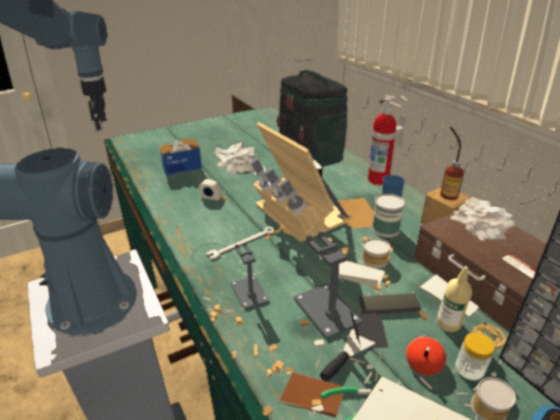

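View pics/top0.png

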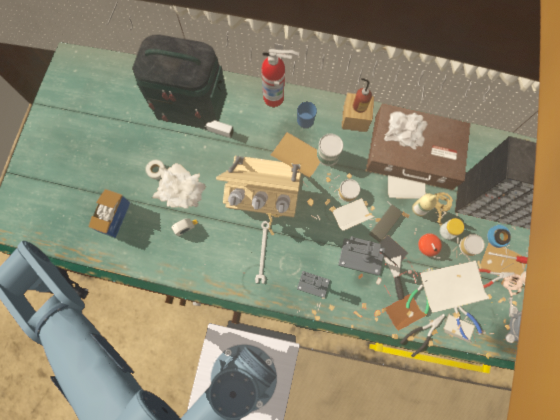

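View pics/wrist0.png

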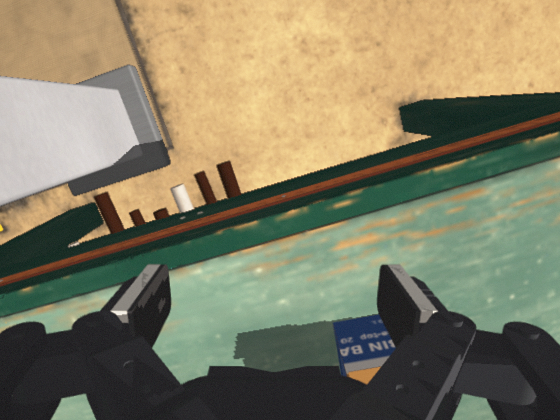

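The side view shows the rack at about (290,200), the small hook at (248,275) and the larger one at (330,290). The top view shows the canisters at about (235–283,200) and the large hook at (362,253). I'll zoom in on these next.

```bash
python3 - <<'E'
import cv2
a=cv2.imread('pics/side0.png')[110:350,190:440]; cv2.imwrite('pics/side0z.png',cv2.resize(a,None,fx=3.1,fy=2.5*1.0,interpolation=cv2.INTER_CUBIC) if 0 else cv2.resize(a,None,fx=2.5,fy=2.5,interpolation=cv2.INTER_CUBIC))
a=cv2.imread('pics/top0.png')[140:310,200:420]; cv2.imwrite('pics/top0z.png',cv2.resize(a,None,fx=3.5,fy=3.5,interpolation=cv2.INTER_CUBIC))
E
```

```text
(no output)
```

View pics/side0z.png

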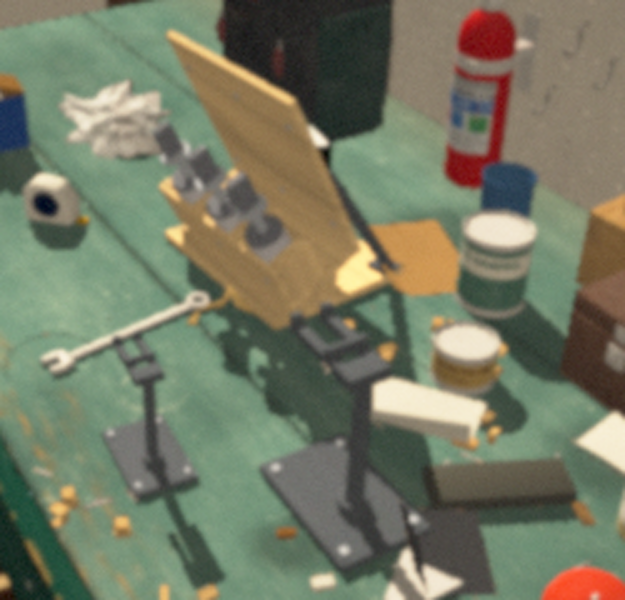

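View pics/top0z.png

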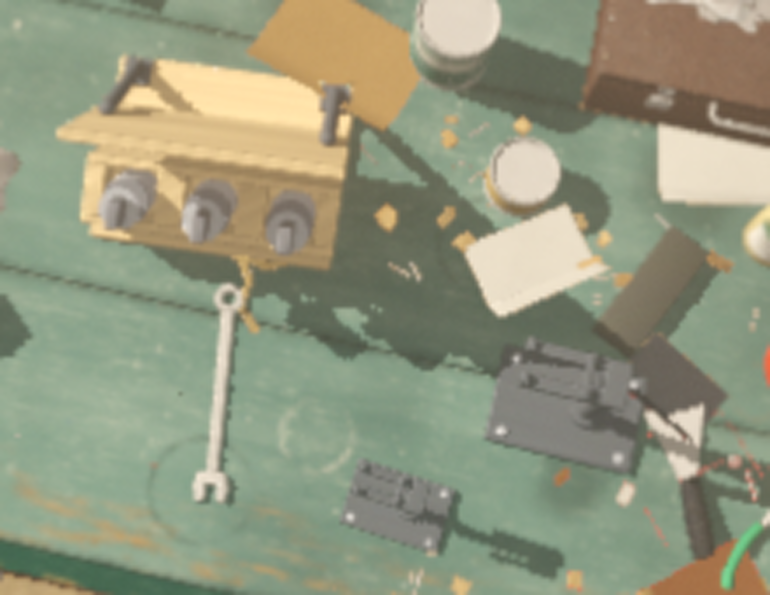

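```bash
cat > h.py <<'E'
import numpy as np, cv2
from scipy.spatial.transform import Rotation as R
def rot(q): return R.from_quat([q[1],q[2],q[3],q[0]])
def ray(c,px):
    K=np.array(c['intrinsics']);k=c['k1'];T=np.array(c['camera_from_world'])
    d=np.array([(px[0]-K[0,2])/K[0,0],(px[1]-K[1,2])/K[1,1]]);u=d.copy()
    for _ in range(30): u=d/(1+k*(u@u))
    Rm=T[:3,:3]; o=-Rm.T@T[:3,3]; v=Rm.T@np.r_[u,1]; return o,v/np.linalg.norm(v)
def plane(c,px,z):
    o,v=ray(c,px); return o+v*(z-o[2])/v[2]
def tri(rs):
    A=0;b=0
    for o,v in rs:
        P=np.eye(3)-np.outer(v,v);A=A+P;b=b+P@o
    p=np.linalg.solve(A,b); return p,[np.linalg.norm((np.eye(3)-np.outer(v,v))@(p-o)) for o,v in rs]
def proj(c,p):
    K=np.array(c['intrinsics']);T=np.array(c['camera_from_world']);q=T[:3,:3]@p+T[:3,3];u=q[:2]/q[2]
    return K[:2,:2]@(u*(1+c['k1']*(u@u)))+K[:2,2]
E
python3 - <<'E'
from h import *
from rig import robot,viewer
np.set_printoptions(suppress=True,precision=1)
T=viewer.get_calibration('top');S=viewer.get_calibration('side');W=viewer.get_calibration('wrist')
s=robot.read_state(); Rt=rot(s['orientation']).as_matrix()
Tw=W['camera_from_world'];o=-Tw[:3,:3].T@Tw[:3,3]
print('cam in tool',Rt.T@(o-s['position']),'axes',(Rt.T@Tw[:3,:3].T).tolist()); print(Rt)
tz=lambda x,y:(200+(x+.5)/3.5-.5,140+(y+.5)/3.5-.5)
sz=lambda x,y:(190+(x+.5)/2.5-.5,110+(y+.5)/2.5-.5)
print('bolts top');
for p in [(517,356),(640,384),(500,431),(624,463)]: print(plane(T,tz(*p),10))
print('bolts side')
for p in [(280,466),(340,440),(345,550),(418,520)]: print(plane(S,sz(*p),10))
# block tops
for a,b in [((118,212),(163,132)),((201,226),(201,155)),((285,238),(240,180))]:
    print('block',tri([ray(T,tz(*a)),ray(S,sz(*b))]))
E
```

```text
cam in tool [   0.1  -68.7 -142.8] axes [[0.9999995714717163, 0.0009257725502046357, 1.2539852446636328e-06], [-0.0008910958189938523, 0.9621734908871362, 0.2724360097019235], [0.0002510072281089496, -0.2724358940728084, 0.9621739035206288]]
[[ 0.3  1.  -0. ]
 [ 1.  -0.3 -0. ]
 [-0.  -0.  -1. ]]
bolts top
[ 530.3 -253.3   10. ]
[ 529.2 -381.2   10. ]
[ 451.5 -250.7   10. ]
[ 446.7 -378.8   10. ]
bolts side
[ 459.7 -249.1   10. ]
[ 531.3 -247.8   10. ]
[ 452.9 -369.    10. ]
[ 531.4 -373.5   10. ]
block (array([542.6, 150.6, 180.9]), [np.float64(1.7066412055257136), np.float64(1.7066412055255635)])
block (array([548.7,  71.9, 182.5]), [np.float64(1.0317911486593754), np.float64(1.0317911486592253)])
block (array([554.3,  -5.9, 184.9]), [np.float64(1.4468887594590825), np.float64(1.4468887594591588)])
```

```bash
cat >> h.py <<'E'
def target(psi,lean):
    x=np.array([-np.sin(psi),np.cos(psi),0]); f=np.array([np.cos(psi),np.sin(psi),0])
    z=np.sin(lean)*f+np.array([0,0,-np.cos(lean)]); y=np.cross(z,x)
    return np.column_stack([x,y,z])
def delta(s,p,Rm):
    dv=(R.from_matrix(Rm)*rot(s['orientation']).inv()).as_rotvec()
    return (np.array(p)-s['position'])/30, dv/0.12
E
python3 - <<'E'
from h import *
from rig import robot
s=robot.read_state(); np.set_printoptions(suppress=True,precision=3)
print(delta(s,[500,78,280],target(.075,.45)))
E
```

```text
(array([ 11.05 , -15.711,   1.647]), array([-0.409, -3.752,  3.057]))
```

send_rows:
  rows:
    - {"travel":[0.5,-0.87,0.3],"turn":[-0.023,-0.21,0.17]}
    - {"travel":[0.5,-0.87,0.3],"turn":[-0.023,-0.21,0.17]}
    - {"travel":[0.6,-0.87,0.3],"turn":[-0.023,-0.21,0.17]}
    - {"travel":[0.63,-0.87,0.2],"turn":[-0.023,-0.21,0.17]}
    - {"travel":[0.63,-0.87,0.1],"turn":[-0.023,-0.21,0.17]}
    - {"travel":[0.63,-0.87,0.1],"turn":[-0.023,-0.21,0.17]}
    - {"travel":[0.63,-0.87,0.1],"turn":[-0.023,-0.21,0.17]}
    - {"travel":[0.63,-0.87,0.1],"turn":[-0.023,-0.21,0.17]}
    - {"travel":[0.63,-0.87,0.1],"turn":[-0.023,-0.21,0.17]}
    - {"travel":[0.63,-0.87,0],"turn":[-0.023,-0.21,0.17]}
    - {"travel":[0.63,-0.87,0],"turn":[-0.023,-0.21,0.17]}
    - {"travel":[0.63,-0.87,0],"turn":[-0.023,-0.21,0.17]}
    - {"travel":[0.63,-0.87,0],"turn":[-0.023,-0.21,0.17]}
    - {"travel":[0.63,-0.87,0],"turn":[-0.023,-0.21,0.17]}
    - {"travel":[0.63,-0.87,0],"turn":[-0.023,-0.21,0.17]}
    - {"travel":[0.63,-0.87,0],"turn":[-0.023,-0.21,0.17]}
    - {"travel":[0.63,-0.87,0],"turn":[-0.023,-0.21,0.17]}
    - {"travel":[0.63,-0.87,0],"turn":[-0.023,-0.21,0.17]}
  claw: 90
  force: 60

```text
t: 2.4
position: [504.9, 63.5, 275.9]
orientation: [0.16, 0.656, 0.719, 0.167]
contact_force: [0.1, 0.2, 0.5]
width: 0.645
```

```bash
python3 - <<'E'
from h import *
from rig import robot,viewer
s=robot.read_state(); np.set_printoptions(suppress=True,precision=3)
print(s['t'],s['position'],s['joint_positions'],s['width'],s['contact_force'])
print(delta(s,[500,78,280],target(.075,.45)))
import pickle
c=viewer.get_calibration('wrist');im=viewer.snapshot('wrist');cv2.imwrite('pics/w1.png',im);pickle.dump((c,s),open('w1.pkl','wb'))
E
```

```text
2.4 [504.861  63.517 275.912] [-0.18  -0.346  2.073  0.134  0.964 -1.894] 0.6445675806525775 [0.144 0.22  0.452]
(array([-0.162,  0.483,  0.136]), array([ 0.081,  0.14 , -0.121]))
```

View pics/w1.png

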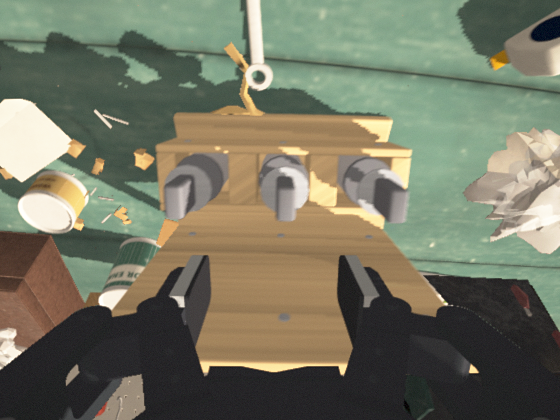

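Wrist view: the three blocks sit at about (178,197), (287,200) and (396,200). I'll zoom in to measure them.

```bash
python3 - <<'E'
import cv2
a=cv2.imread('pics/w1.png')[100:300,150:420]; cv2.imwrite('pics/w1z.png',cv2.resize(a,None,fx=2.96,fy=2.96,interpolation=cv2.INTER_CUBIC))
E
```

```text
(no output)
```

View pics/w1z.png

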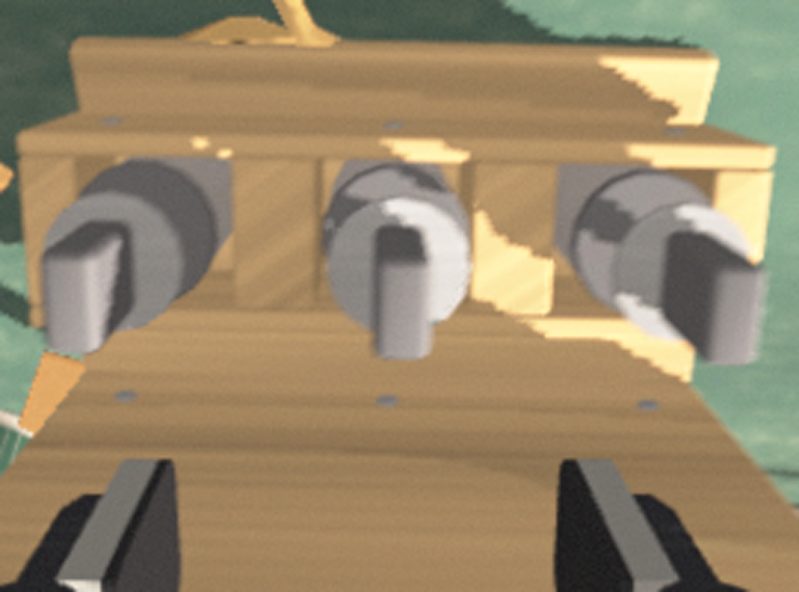

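```bash
python3 - <<'E'
from h import *
import pickle
from rig import viewer
np.set_printoptions(suppress=True,precision=2)
c,s=pickle.load(open('w1.pkl','rb'))
zz=lambda x,y:(150+(x+.5)/2.96-.5,100+(y+.5)/2.96-.5)
P={'c':(75,303),'b':(404,308),'a':(736,313)}
for z in (180,185,190,195):
    q={k:plane(c,zz(*v),z) for k,v in P.items()}
    d=q['a']-q['c']; print(z,q,np.linalg.norm(d),np.arctan2(-d[0],d[1]))
T=viewer.get_calibration('top');S=viewer.get_calibration('side')
tz=lambda x,y:(200+(x+.5)/3.5-.5,140+(y+.5)/3.5-.5)
sz=lambda x,y:(190+(x+.5)/2.5-.5,110+(y+.5)/2.5-.5)
for k,a,b in [('a',(118,212),(163,132)),('b',(201,226),(201,155)),('c',(285,238),(240,180))]:
    print(k,tri([ray(c,zz(*P[k])),ray(T,tz(*a)),ray(S,sz(*b))]), tri([ray(c,zz(*P[k])),ray(S,sz(*b))]))
for k,p in {'c':(126,395),'b':(387,400),'a':(648,405)}.items():
    pass
E
```

```text
180 {'c': array([556.49,  -5.6 , 180.  ]), 'b': array([549.96,  75.86, 180.  ]), 'a': array([543.27, 158.33, 180.  ])} 164.46499233570563 0.08047053773599513
185 {'c': array([551.9 ,  -4.07, 185.  ]), 'b': array([545.54,  75.28, 185.  ]), 'a': array([539.03, 155.61, 185.  ])} 160.19383233684835 0.08047053773599501
190 {'c': array([547.32,  -2.53, 190.  ]), 'b': array([541.12,  74.7 , 190.  ]), 'a': array([534.78, 152.88, 190.  ])} 155.9226723379911 0.08047053773599486
195 {'c': array([542.73,  -1.  , 195.  ]), 'b': array([536.71,  74.12, 195.  ]), 'a': array([530.54, 150.16, 195.  ])} 151.65151233913383 0.0804705377359947
a (array([542.79, 153.63, 180.5 ]), [np.float64(4.0792839248764965), np.float64(3.8675649833170733), np.float64(1.3059957142235215)]) (array([545.92, 160.32, 176.02]), [np.float64(0.5565467165592517), np.float64(0.5565467165593649)])
b (array([549.25,  73.87, 181.19]), [np.float64(1.883780382705231), np.float64(1.816325634528688), np.float64(1.5267131130350626)]) (array([551.36,  75.95, 179.65]), [np.float64(0.8189407052867569), np.float64(0.818940705286705)])
c (array([554.46,  -5.18, 183.64]), [np.float64(1.074190025345642), np.float64(1.121481122685926), np.float64(2.0290957800433524)]) (array([555.46,  -4.91, 183.28]), [np.float64(1.4598275634595663), np.float64(1.4598275634595597)])
```

```bash
python3 - <<'E'
from h import *
from rig import robot
s=robot.read_state(); np.set_printoptions(suppress=True,precision=3)
Rm=target(.08,.45); print(Rm)
print(delta(s,[530.3,74.1,216.5],Rm)); print(-70/30*-Rm[:,2])
E
```

```text
[[-0.08   0.898  0.434]
 [ 0.997  0.072  0.035]
 [ 0.     0.435 -0.9  ]]
(array([ 0.798,  0.441, -1.981]), array([ 0.098,  0.154, -0.072]))
[ 1.012  0.081 -2.101]
```

send_rows:
  rows:
    - {"travel":[0.2,0.11,-0.5],"turn":[0.03,0.05,-0.024]}
    - {"travel":[0.2,0.11,-0.5],"turn":[0.03,0.05,-0.024]}
    - {"travel":[0.2,0.11,-0.5],"turn":[0.03,0.05,-0.024]}
    - {"travel":[0.2,0.11,-0.5],"turn":[0,0,0]}
    - {"travel":[0,0,0],"turn":[0,0,0]}

```text
t: 3.08
position: [530.1, 72.9, 213.2]
orientation: [0.151, 0.663, 0.715, 0.163]
contact_force: [-0.7, 0.1, 0.6]
width: 0.644
```

```bash
cat > st.py <<'E'
from h import *
import sys,pickle
from rig import robot,viewer
np.set_printoptions(suppress=True,precision=3)
def go(p,Rm,img=None,cam='wrist'):
    s=robot.read_state(); print(s['t'],s['position'],'w',s['width'],'F',s['contact_force'],'M',s['moment'])
    print(delta(s,p,Rm))
    if img:
        c=viewer.get_calibration(cam);im=viewer.snapshot(cam);cv2.imwrite(f'pics/{img}.png',im);pickle.dump((c,s),open(f'{img}.pkl','wb'))
E
python3 -c "
from st import *
go([530.3,74.1,216.5],target(.08,.45),'w2')"
```

```text
3.075 [530.052  72.86  213.157] w 0.6437248983722524 F [-0.667  0.073  0.568] M [-0.018  0.177  0.044]
(array([0.008, 0.041, 0.111]), array([ 0.004, -0.023,  0.037]))
```

View pics/w2.png

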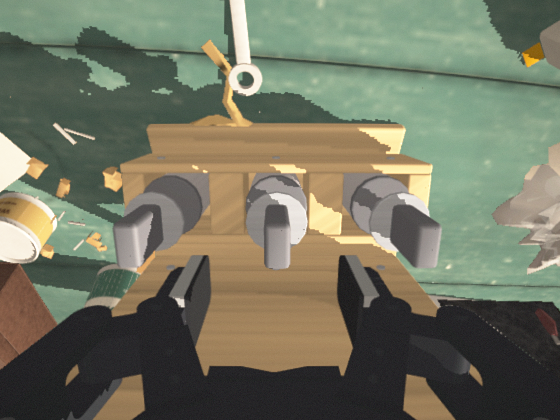

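```bash
python3 - <<'E'
from h import *
import pickle
np.set_printoptions(suppress=True,precision=2)
c1,_=pickle.load(open('w1.pkl','rb'));c,s=pickle.load(open('w2.pkl','rb'))
zz=lambda x,y:(150+(x+.5)/2.96-.5,100+(y+.5)/2.96-.5)
Q={'c':(129,247),'b':(277.5,250),'a':(426,252)}
P={'c':(75,303),'b':(404,308),'a':(736,313)}
for z in (180,185,190):
    q={k:plane(c,v,z) for k,v in Q.items()}
    print(z,q,np.linalg.norm(q['a']-q['c']))
for k in Q: print(k,tri([ray(c,Q[k]),ray(c1,zz(*P[k]))]))
E
```

```text
180 {'c': array([558.  ,  -6.28, 180.  ]), 'b': array([553.7 ,  76.95, 180.  ]), 'a': array([549.29, 161.46, 180.  ])} 167.9663931684147
185 {'c': array([552.28,  -3.63, 185.  ]), 'b': array([548.14,  76.44, 185.  ]), 'a': array([543.9 , 157.76, 185.  ])} 161.6114254275831
190 {'c': array([546.56,  -0.99, 190.  ]), 'b': array([542.58,  75.94, 190.  ]), 'a': array([538.51, 154.06, 190.  ])} 155.25645768675147
c (array([552.89,  -4.17, 184.21]), [np.float64(0.26403440372228665), np.float64(0.2640344037223077)])
b (array([536.84,  74.77, 195.01]), [np.float64(0.6584471905126651), np.float64(0.6584471905126882)])
a (array([525.88, 146.29, 201.16]), [np.float64(0.7560907426200106), np.float64(0.7560907426200117)])
```

send_rows:
  rows:
    - {"travel":[0.17,0.03,-0.33],"turn":[0,0,0.03]}
    - {"travel":[0.17,0.03,-0.33],"turn":[0,0,0]}
    - {"travel":[0.17,0.02,-0.33],"turn":[0,0,0]}
    - {"travel":[0.17,0.02,-0.33],"turn":[0,0,0]}
    - {"travel":[0.17,0.02,-0.33],"turn":[0,0,0]}
    - {"travel":[0.17,0.02,-0.3],"turn":[0,0,0]}

```text
t: 3.88
position: [563.8, 76.9, 153.9]
orientation: [0.153, 0.661, 0.716, 0.164]
contact_force: [-0.3, 0.2, -0.4]
width: 0.65
```

send_rows:
  rows:
    - {"travel":[0,0,0],"turn":[0,0,0]}

```text
t: 4.0
position: [563.5, 76.9, 152.6]
orientation: [0.152, 0.661, 0.716, 0.164]
contact_force: [-0.4, -0.1, 0.3]
width: 0.646
```

```bash
python3 -c "
from st import *
go([561.2,77.2,154.5],target(.08,.45),'w3')"
```

```text
4.0 [563.486  76.923 152.615] w 0.6458785843838187 F [-0.369 -0.079  0.26 ] M [-0.038  0.226  0.012]
(array([-0.076,  0.009,  0.063]), array([0.008, 0.002, 0.008]))
```

View pics/w3.png

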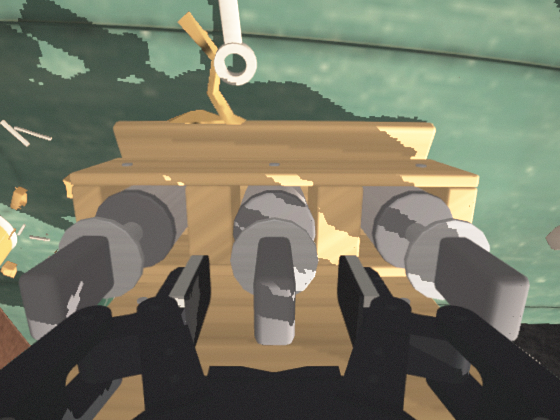

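```bash
python3 - <<'E'
from h import *
import pickle
c,s=pickle.load(open('w3.pkl','rb'));Rt=rot(s['orientation']).as_matrix()
for z in (-45,-35,-25,0,9):
  for y in (-13,0,13): print(z,y,proj(c,s['position']+Rt@np.array([0,y,z])))
im=cv2.imread('pics/w3.png')[200:370,190:370];cv2.imwrite('pics/w3z.png',cv2.resize(im,None,fx=3.5,fy=3.5,interpolation=cv2.INTER_CUBIC))
E
```

```text
-45 -13 [273.12330157 295.17863772]
-45 0 [273.09855672 330.93138   ]
-45 13 [273.0761483  364.05460863]
-35 -13 [273.16229631 280.20827796]
-35 0 [273.13794132 313.74346993]
-35 13 [273.11561815 345.05212329]
-25 -13 [273.19559483 267.44193478]
-25 0 [273.17181705 298.9832667 ]
-25 13 [273.14981564 328.61832849]
0 -13 [273.26077569 242.49719617]
0 0 [273.2387576  269.87837576]
0 13 [273.21804132 295.91272631]
9 -13 [273.27954111 235.32656198]
9 0 [273.25817964 261.44904728]
9 13 [273.2379921  286.36850771]
```

View pics/w3z.png

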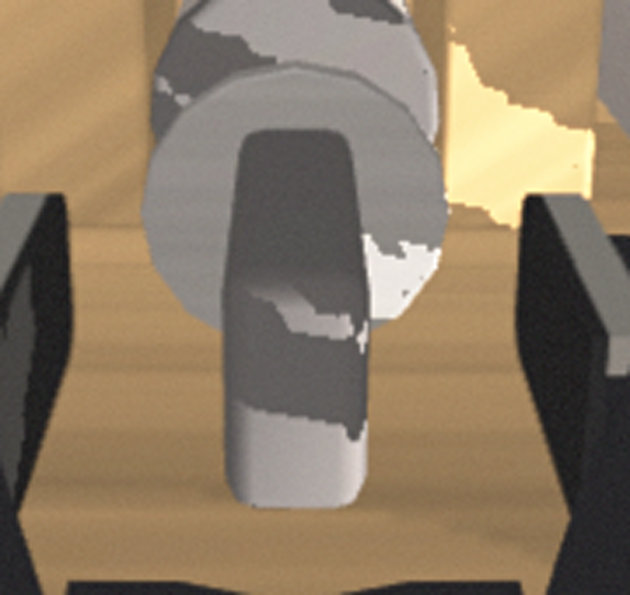

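The block's top face spans rows 280–344. I predicted 280–345, so the grasp is aligned and I'll close.

send_rows:
  rows:
    - {"travel":[0,0,0],"turn":[0,0,0]}
    - {"travel":[0,0,0],"turn":[0,0,0]}
    - {"travel":[0,0,0],"turn":[0,0,0]}
    - {"travel":[0,0,0],"turn":[0,0,0]}
  claw: 255
  force: 60

```text
t: 4.55
position: [563.8, 76.9, 154.2]
orientation: [0.153, 0.661, 0.716, 0.164]
contact_force: [0.7, 0.5, -1.7]
width: 0.15
```

```bash
python3 -c "
from st import *
go([563.5,76.9,152.6],target(.08,.45))"
```

```text
4.55 [563.829  76.907 154.214] w 0.14956974559436548 F [ 0.714  0.471 -1.66 ] M [-0.029  0.241 -0.013]
(array([-0.011, -0.   , -0.054]), array([0.011, 0.021, 0.007]))
```

send_rows:
  rows:
    - {"travel":[-0.15,-0.01,0.3],"turn":[0,0,0]}
    - {"travel":[-0.15,-0.01,0.3],"turn":[0,0,0]}
    - {"travel":[-0.15,-0.01,0.3],"turn":[0,0,0]}
    - {"travel":[-0.14,-0.01,0.3],"turn":[0,0,0]}
    - {"travel":[0,0,0],"turn":[0,0,0]}
    - {"travel":[0,0,0],"turn":[0,0,0]}

```text
t: 5.3
position: [544.6, 75.6, 193.5]
orientation: [0.153, 0.661, 0.716, 0.164]
contact_force: [0.8, 0.5, -2.3]
width: 0.155
```

send_rows:
  rows:
    - {"travel":[0,0,0],"turn":[0,0,0]}

```text
t: 5.42
position: [544.4, 75.7, 193.2]
orientation: [0.153, 0.661, 0.716, 0.164]
contact_force: [0.2, -0.1, -0.4]
width: 0.156
```

```bash
python3 -c "
from st import *
go([563.5,76.9,152.6],target(.08,.45),'w4')"
```

```text
5.425 [544.428  75.651 193.177] w 0.15590664259383852 F [ 0.202 -0.125 -0.393] M [-0.023  0.22   0.012]
(array([ 0.636,  0.042, -1.353]), array([0.013, 0.023, 0.006]))
```

```bash
cat > weigh.py <<'E'
from st import *
F=[]
for i in range(10):
    viewer.snapshot('top'); s=robot.read_state(); F.append(np.r_[s['contact_force'],s['tau'][1:3]])
F=np.array(F);print(s['t'],F[:,2],F.mean(0),F.std(0)/10**.5)
E
python3 weigh.py
```

```text
5.975 [-0.719 -1.691 -0.506 -1.574 -1.441 -2.056 -1.613 -0.981 -1.192 -1.295] [ -0.098  -0.145  -1.307 -28.925 -35.34 ] [0.175 0.199 0.141 0.006 0.022]
```

View pics/w4.png

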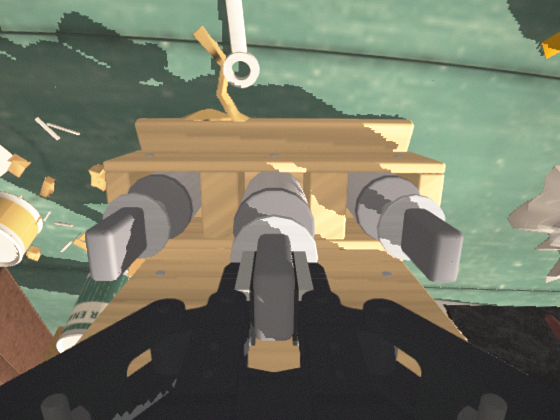

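b weighs 0.13 kg, so it is empty. Putting it back.

send_rows:
  rows:
    - {"travel":[0.16,0.01,-0.33],"turn":[0,0,0]}
    - {"travel":[0.16,0.01,-0.33],"turn":[0,0,0]}
    - {"travel":[0.16,0.01,-0.33],"turn":[0,0,0]}
    - {"travel":[0.13,0.01,-0.27],"turn":[0,0,0]}
    - {"travel":[0,0,0],"turn":[0,0,0]}

```text
t: 6.6
position: [565.7, 76.8, 154.3]
orientation: [0.154, 0.661, 0.716, 0.165]
contact_force: [-4.9, -0.5, 7.8]
width: 0.152
```

```bash
python3 -c "
from st import *
go([563.8,76.9,154.2],target(.08,.45))"
```

```text
6.6 [565.71   76.774 154.259] w 0.15225135158889183 F [-4.882 -0.525  7.754] M [ 0.025  0.418 -0.024]
(array([-0.064,  0.004, -0.002]), array([0.015, 0.055, 0.008]))
```

send_rows:
  rows:
    - {"travel":[0,0,0],"turn":[0,0,0]}
    - {"travel":[0,0,0],"turn":[0,0,0]}
    - {"travel":[0,0,0],"turn":[0,0,0]}
    - {"travel":[-0.24,-0.02,0.5],"turn":[0,0,0]}
    - {"travel":[-0.24,-0.02,0.5],"turn":[0,0,0]}
    - {"travel":[-0.24,-0.02,0.5],"turn":[0,0,0]}
    - {"travel":[0.05,-0.65,0.1],"turn":[0,0,0]}
    - {"travel":[0.05,-0.65,0],"turn":[0,0,0]}
    - {"travel":[0.05,-0.65,0],"turn":[0,0,0]}
    - {"travel":[0.05,-0.65,0],"turn":[0,0,0]}
    - {"travel":[0,0,0],"turn":[0,0,0]}
  claw: 90

```text
t: 7.98
position: [549.9, -4.9, 203.2]
orientation: [0.155, 0.66, 0.716, 0.166]
contact_force: [0.0, 0.4, -0.3]
width: 0.648
```

```bash
python3 -c "
from st import *
go([569.5,-2.8,153],target(.08,.45),'w5')"
```

```text
7.975 [549.89   -4.919 203.206] w 0.6484996930704847 F [ 0.028  0.435 -0.312] M [-0.085  0.222  0.03 ]
(array([ 0.654,  0.071, -1.674]), array([0.02 , 0.067, 0.002]))
```

View pics/w5.png

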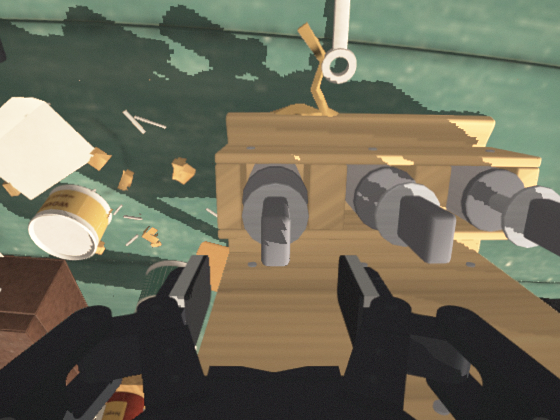

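send_rows:
  rows:
    - {"travel":[0.13,0.01,-0.33],"turn":[0,0.03,0]}
    - {"travel":[0.13,0.01,-0.33],"turn":[0,0.03,0]}
    - {"travel":[0.13,0.01,-0.33],"turn":[0,0,0]}
    - {"travel":[0.13,0.01,-0.33],"turn":[0,0,0]}
    - {"travel":[0.13,0.01,-0.33],"turn":[0,0,0]}
    - {"travel":[0,0,0],"turn":[0,0,0]}

```text
t: 8.78
position: [569.5, 0.1, 148.2]
orientation: [0.15, 0.66, 0.718, 0.163]
contact_force: [0.5, -0.6, 0.1]
width: 0.643
```

```bash
python3 -c "
from st import *
go([569.5,-2.8,153],target(.08,.45),'w6')"
```

```text
8.775 [569.456   0.1   148.228] w 0.6430023199887129 F [ 0.476 -0.58   0.057] M [ 0.026  0.206 -0.03 ]
(array([ 0.001, -0.097,  0.159]), array([ 0.007, -0.024, -0.027]))
```

View pics/w6.png

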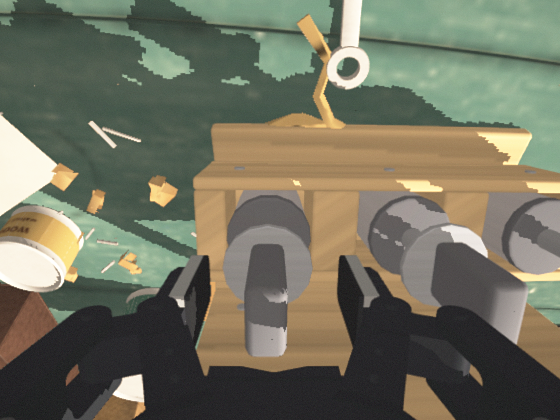

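send_rows:
  rows:
    - {"travel":[-0.02,-0.1,0.15],"turn":[0,0,0]}
    - {"travel":[0,0,0],"turn":[0,0,0]}

```text
t: 9.07
position: [569.5, -3.4, 154.5]
orientation: [0.151, 0.66, 0.718, 0.163]
contact_force: [-0.1, -0.5, -0.0]
width: 0.645
```

send_rows:
  rows:
    - {"travel":[0,0,0],"turn":[0,0,0]}
    - {"travel":[0,0,0],"turn":[0,0,0]}
    - {"travel":[0,0,0],"turn":[0,0,0]}
    - {"travel":[0,0,0],"turn":[0,0,0]}
  claw: 255

```text
t: 9.57
position: [569.8, -3.6, 155.6]
orientation: [0.152, 0.66, 0.717, 0.164]
contact_force: [-0.4, 1.5, 0.6]
width: 0.15
```

send_rows:
  rows:
    - {"travel":[-0.15,-0.01,0.3],"turn":[0,0,0]}
    - {"travel":[-0.15,-0.01,0.3],"turn":[0,0,0]}
    - {"travel":[-0.15,-0.01,0.3],"turn":[0,0,0]}
    - {"travel":[-0.14,-0.01,0.3],"turn":[0,0,0]}
    - {"travel":[0,0,0],"turn":[0,0,0]}
    - {"travel":[0,0,0],"turn":[0,0,0]}

```text
t: 10.32
position: [550.5, -5.0, 194.4]
orientation: [0.152, 0.66, 0.717, 0.164]
contact_force: [0.4, 0.5, -1.8]
width: 0.156
```

```bash
python3 weigh.py; python3 -c "
from st import *
go([550,-4,193],target(.08,.45))"
```

```text
10.825 [-0.772 -0.152 -0.275 -0.675 -0.414 -2.105 -2.41  -2.235 -1.513 -0.803] [  0.326  -0.183  -1.135 -28.966 -35.124] [0.179 0.107 0.257 0.011 0.036]
10.825 [550.711  -4.952 194.262] w 0.15552808749435298 F [-0.545 -0.076 -0.803] M [-0.044  0.32   0.079]
(array([-0.024,  0.032, -0.042]), array([ 0.02 ,  0.009, -0.024]))
```

c is also empty, so a should be the loaded one. I'll put c back and move on to a.

send_rows:
  rows:
    - {"travel":[0.16,0.01,-0.33],"turn":[0,0,0]}
    - {"travel":[0.16,0.01,-0.33],"turn":[0,0,0]}
    - {"travel":[0.16,0.01,-0.33],"turn":[0,0,0]}
    - {"travel":[0.12,0.01,-0.23],"turn":[0,0,0]}
    - {"travel":[0,0,0],"turn":[0,0,0]}

```text
t: 11.45
position: [570.8, -3.7, 155.5]
orientation: [0.153, 0.66, 0.717, 0.164]
contact_force: [-6.6, 0.8, 10.9]
width: 0.157
```

send_rows:
  rows:
    - {"travel":[0,0,0],"turn":[0,0,0]}
    - {"travel":[0,0,0],"turn":[0,0,0]}
    - {"travel":[0,0,0],"turn":[0,0,0]}
    - {"travel":[-0.24,-0.02,0.5],"turn":[0,0,0]}
    - {"travel":[-0.24,-0.02,0.5],"turn":[0,0,0]}
    - {"travel":[-0.24,-0.02,0.5],"turn":[0,0,0]}
    - {"travel":[-0.04,0.3,0.2],"turn":[0,0,0]}
    - {"travel":[-0.06,0.72,0],"turn":[0,0,0]}
    - {"travel":[-0.06,0.72,0],"turn":[0,0,0]}
    - {"travel":[-0.06,0.72,0],"turn":[0,0,0]}
    - {"travel":[-0.06,0.72,0],"turn":[0,0,0]}
    - {"travel":[-0.06,0.72,0],"turn":[0,0,0]}
    - {"travel":[-0.06,0.72,0],"turn":[0,0,0]}
    - {"travel":[-0.06,0.72,0],"turn":[0,0,0]}
    - {"travel":[0,0,0],"turn":[0,0,0]}
  claw: 90

```text
t: 13.32
position: [533.6, 163.7, 204.7]
orientation: [0.152, 0.66, 0.717, 0.164]
contact_force: [-0.0, 0.9, -0.1]
width: 0.645
```

```bash
python3 -c "
from st import *
go([557.4,156.6,153],target(.08,.45),'w7')"
```

```text
13.325 [533.563 163.731 204.696] w 0.645045413353604 F [-0.001  0.86  -0.128] M [-0.023  0.202 -0.035]
(array([ 0.795, -0.238, -1.723]), array([ 0.002,  0.008, -0.023]))
```

View pics/w7.png

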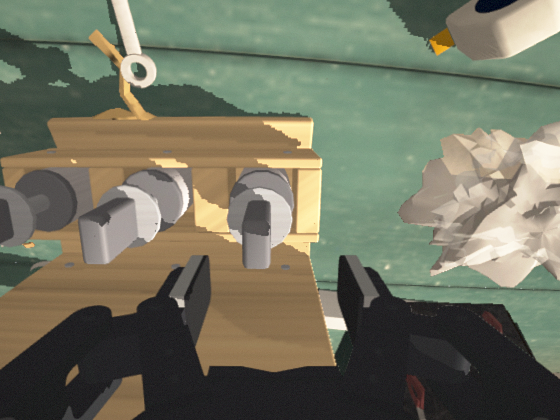

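send_rows:
  rows:
    - {"travel":[0.1,-0.22,0],"turn":[0,0,0]}
    - {"travel":[0.13,-0.01,-0.32],"turn":[0,0,-0.01]}
    - {"travel":[0.13,0,-0.32],"turn":[0,0,-0.01]}
    - {"travel":[0.13,0,-0.32],"turn":[0,0,0]}
    - {"travel":[0.13,0,-0.32],"turn":[0,0,0]}
    - {"travel":[0.13,0,-0.3],"turn":[0,0,0]}
    - {"travel":[0,0,0],"turn":[0,0,0]}

```text
t: 14.25
position: [557.5, 153.2, 152.2]
orientation: [0.151, 0.663, 0.715, 0.163]
contact_force: [0.9, 0.3, -0.0]
width: 0.649
```

```bash
python3 -c "
from st import *
go([557.4,156.6,153],target(.08,.45),'w8')
c,s=pickle.load(open('w8.pkl','rb'));Rt=rot(s['orientation']).as_matrix()
for z in (-35,9): print([proj(c,s['position']+Rt@np.array([0,y,z])) for y in (-13,13)])
"
```

```text
14.25 [557.49  153.235 152.167] w 0.6492273910610264 F [ 0.934  0.278 -0.016] M [-0.055  0.256 -0.01 ]
(array([-0.003,  0.112,  0.028]), array([ 0.007, -0.013,  0.032]))
[array([273.2  , 280.268]), array([273.149, 345.11 ])]
[array([273.311, 235.371]), array([273.266, 286.412])]
```

View pics/w8.png

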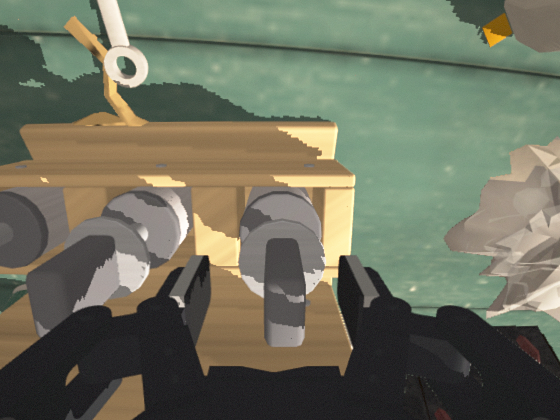

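send_rows:
  rows:
    - {"travel":[0,0.13,0.03],"turn":[0,0,0.02]}
    - {"travel":[0,0,0],"turn":[0,0,0]}

```text
t: 14.55
position: [558.0, 157.7, 154.4]
orientation: [0.152, 0.661, 0.716, 0.164]
contact_force: [0.0, 0.3, -0.1]
width: 0.647
```

send_rows:
  rows:
    - {"travel":[0,0,0],"turn":[0,0,0]}
    - {"travel":[0,0,0],"turn":[0,0,0]}
    - {"travel":[0,0,0],"turn":[0,0,0]}
    - {"travel":[0,0,0],"turn":[0,0,0]}
  claw: 255
  force: 90

```text
t: 15.05
position: [558.3, 157.7, 155.5]
orientation: [0.152, 0.661, 0.716, 0.164]
contact_force: [1.4, -0.4, -1.0]
width: 0.155
```

send_rows:
  rows:
    - {"travel":[-0.15,-0.01,0.3],"turn":[0,0,0]}
    - {"travel":[-0.15,-0.01,0.3],"turn":[0,0,0]}
    - {"travel":[-0.15,-0.01,0.3],"turn":[0,0,0]}
    - {"travel":[-0.15,-0.01,0.3],"turn":[0,0,0]}
    - {"travel":[0,0,0],"turn":[0,0,0]}
    - {"travel":[0,0,0],"turn":[0,0,0]}

```text
t: 15.8
position: [539.1, 156.4, 193.0]
orientation: [0.152, 0.661, 0.716, 0.164]
contact_force: [3.5, 0.0, -5.2]
width: 0.147
```

```bash
python3 weigh.py; python3 -c "
from st import *
go([550,-4,193],target(.08,.45))"
```

```text
16.3 [-1.107 -1.889 -1.71  -1.017 -0.782 -3.068 -2.063 -1.543 -1.469 -2.177] [  1.526   0.094  -1.683 -30.839 -34.465] [0.167 0.074 0.2   0.016 0.016]
16.3 [539.313 156.373 192.988] w 0.15295904750576442 F [ 1.64  -0.008 -2.177] M [ 0.008 -0.003 -0.034]
(array([ 0.356, -5.346,  0.   ]), array([0.003, 0.02 , 0.009]))
```

The reading for a is ambiguous because of wall contact. I'll lift it clear of the pocket and weigh it freely.

send_rows:
  rows:
    - {"travel":[-0.16,-0.01,0.33],"turn":[0,0,0]}
    - {"travel":[-0.16,-0.01,0.33],"turn":[0,0,0]}
    - {"travel":[-0.16,-0.01,0.33],"turn":[0,0,0]}
    - {"travel":[-0.16,-0.01,0.33],"turn":[0,0,0]}
    - {"travel":[-0.16,-0.01,0.33],"turn":[0,0,0]}
    - {"travel":[0,0,0],"turn":[0,0,0]}
    - {"travel":[0,0,0],"turn":[0,0,0]}

```text
t: 17.18
position: [510.7, 154.6, 242.3]
orientation: [0.15, 0.662, 0.716, 0.162]
contact_force: [-0.3, -0.5, -5.1]
width: 0.153
```

```bash
python3 weigh.py; python3 -c "
from st import *
go([550,-4,193],target(.08,.45),'w9')
cv2.imwrite('pics/s9.png',viewer.snapshot('side')[110:350,190:440].repeat(2,0).repeat(2,1))"
```

```text
17.675 [-4.201 -4.415 -4.164 -3.761 -5.05  -4.211 -4.204 -4.727 -4.361 -3.869] [ -0.385  -0.032  -4.296 -28.156 -39.564] [0.153 0.187 0.113 0.031 0.029]
17.675 [510.861 154.619 242.332] w 0.15615557601189706 F [-0.55  -0.037 -3.869] M [-0.045  0.658  0.035]
(array([ 1.305, -5.287, -1.644]), array([ 0.008, -0.045,  0.008]))
```

View pics/w9.png

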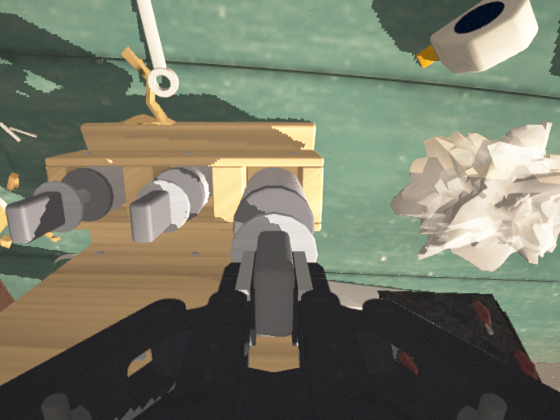

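View pics/s9.png

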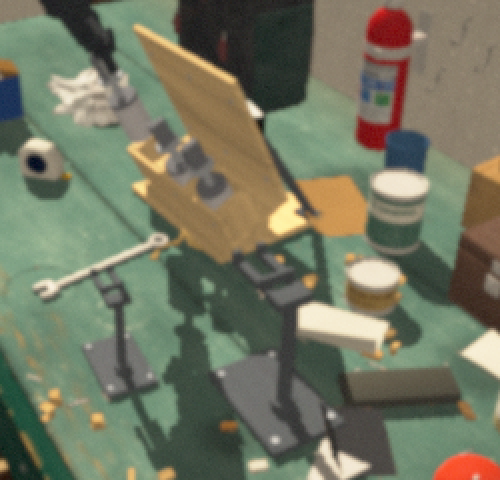

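a weighs 0.44 kg, so it is the loaded one. Now I'll measure the hook.

```bash
python3 - <<'E'
import cv2
a=cv2.imread('pics/top0.png')[225:285,330:400]; cv2.imwrite('pics/top0h.png',cv2.resize(a,None,fx=10,fy=10,interpolation=cv2.INTER_CUBIC))
a=cv2.imread('pics/side0.png')[225:345,290:370]; cv2.imwrite('pics/side0h.png',cv2.resize(a,None,fx=5,fy=5,interpolation=cv2.INTER_CUBIC))
E
```

```text
(no output)
```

View pics/top0h.png

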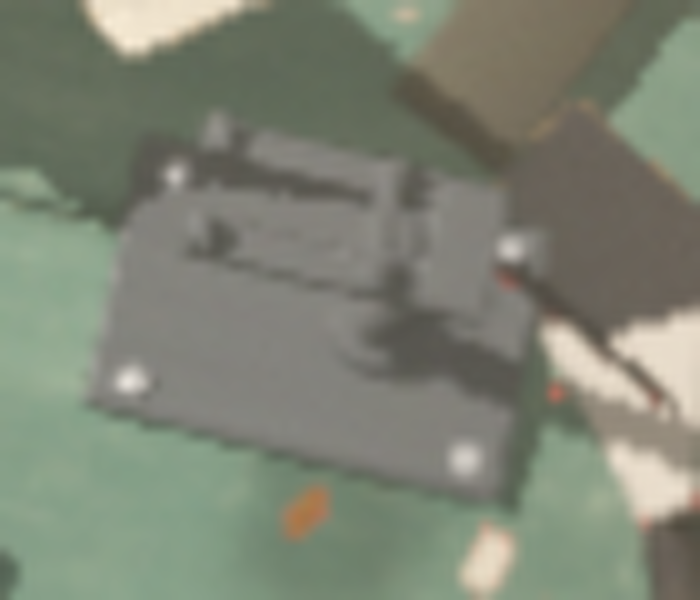

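View pics/side0h.png

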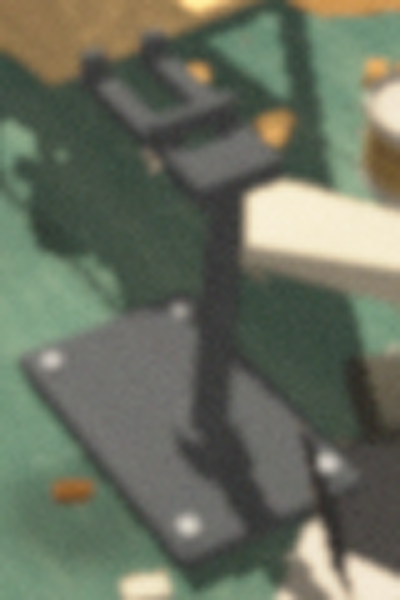

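```bash
python3 - <<'E'
from h import *
from rig import viewer
np.set_printoptions(suppress=True,precision=1)
T=viewer.get_calibration('top');S=viewer.get_calibration('side')
t=lambda x,y:(330+(x+.5)/10-.5,225+(y+.5)/10-.5)
s=lambda x,y:(290+(x+.5)/5-.5,225+(y+.5)/5-.5)
b=np.array([plane(T,t(*p),10) for p in [(176,176),(512,247),(130,380),(464,460)]]);print(b,b.mean(0))
b2=np.array([plane(S,s(*p),10) for p in [(180,310),(328,462),(50,360),(188,525)]]);print(b2,b2.mean(0))
print('lips top',[plane(T,t(*p),183) for p in [(217,128),(205,235)]])
print('lips side',[plane(S,s(*p),183) for p in [(153,40),(93,60)]])
print('platform corners top z175',[plane(T,t(*p),183) for p in [(440,178),(507,192),(428,290),(490,312)]])
print('platform side',[plane(S,s(*p),183) for p in [(245,128),(282,155),(165,152),(203,190)]])
E
```

```text
[[ 527.3 -253.1   10. ]
 [ 528.2 -374.9   10. ]
 [ 452.4 -250.7   10. ]
 [ 450.  -371.1   10. ]] [ 489.5 -312.4   10. ]
[[ 529.2 -250.4   10. ]
 [ 529.4 -369.8   10. ]
 [ 454.4 -248.    10. ]
 [ 452.1 -368.2   10. ]] [ 491.3 -309.1   10. ]
lips top [array([ 507.6, -242.7,  183. ]), array([ 473.1, -245.3,  183. ])]
lips side [array([ 503.9, -249. ,  183. ]), array([ 472.3, -248.3,  183. ])]
platform corners top z175 [array([ 507.2, -315. ,  183. ]), array([ 507.5, -336.7,  183. ]), array([ 471.1, -317.4,  183. ]), array([ 468.5, -337.9,  183. ])]
platform side [array([ 501.4, -322.2,  183. ]), array([ 503.8, -344.9,  183. ]), array([ 462.8, -318.5,  183. ]), array([ 462., -347.,  183.])]
```

```bash
python3 - <<'E'
from st import *
T=viewer.get_calibration('top')
tz=lambda x,y:(200+(x+.5)/3.5-.5,140+(y+.5)/3.5-.5)
for p in [(352,465),(455,487),(343,522),(437,550)]: print(plane(T,tz(*p),6))
go([470,120,300],target(-.01,0))
E
```

```text
[ 386.579 -113.088    6.   ]
[ 387.381 -217.768    6.   ]
[ 329.406 -116.199    6.   ]
[ 322.589 -212.538    6.   ]
17.775 [510.878 154.638 242.44 ] w 0.1527811023016484 F [ 0.325  0.401 -4.602] M [-0.001  0.661  0.05 ]
(array([-1.363, -1.155,  1.919]), array([-0.123,  3.705, -0.731]))
```

send_rows:
  rows:
    - {"travel":[-0.25,0,0.4],"turn":[0,0.1,0]}
    - {"travel":[-0.3,0,0.4],"turn":[-0.02,0.4,-0.09]}
    - {"travel":[-0.3,-0.1,0.4],"turn":[-0.02,0.4,-0.09]}
    - {"travel":[-0.3,-0.3,0.4],"turn":[-0.02,0.4,-0.09]}
    - {"travel":[-0.2,-0.5,0.3],"turn":[-0.02,0.4,-0.09]}
    - {"travel":[0,-0.7,0],"turn":[-0.02,0.4,-0.09]}
    - {"travel":[0,-0.8,0],"turn":[-0.02,0.4,-0.09]}
    - {"travel":[0,-0.8,0],"turn":[-0.02,0.4,-0.09]}
    - {"travel":[0,-0.8,0],"turn":[-0.02,0.4,-0.09]}
    - {"travel":[0,-0.8,0],"turn":[0,0.3,0]}
    - {"travel":[0,-0.8,0],"turn":[0,0,0]}
    - {"travel":[0.1,-0.8,0],"turn":[0,0,0]}
    - {"travel":[0.1,-0.8,0],"turn":[0,0,0]}
    - {"travel":[0.1,-0.8,0],"turn":[0,0,0]}
    - {"travel":[0.1,-0.8,0],"turn":[0,0,0]}
    - {"travel":[0.1,-0.6,0],"turn":[0,0,0]}
    - {"travel":[0.1,-0.4,0],"turn":[0,0,0]}
    - {"travel":[0,0,0],"turn":[0,0,0]}

```text
t: 20.02
position: [493.5, -150.5, 304.5]
orientation: [0.01, 0.71, 0.704, 0.004]
contact_force: [-0.2, -0.2, -3.8]
width: 0.151
```

```bash
python3 -c "
from st import *
go([489,-205,240],target(-.01,0),'w10')"
```

```text
20.025 [ 493.527 -150.5    304.517] w 0.150558795688508 F [-0.228 -0.216 -3.846] M [-0.02  -0.032  0.05 ]
(array([-0.151, -1.817, -2.151]), array([ 0.082,  0.164, -0.013]))
```

View pics/w10.png

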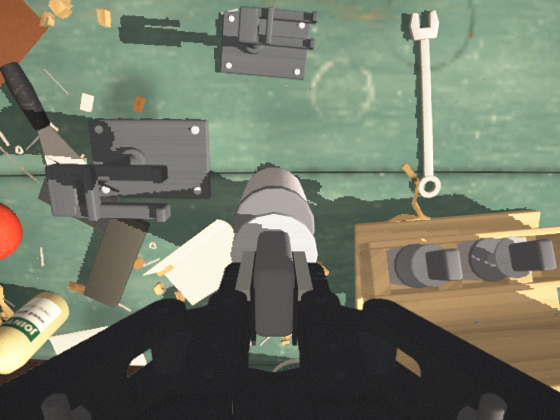

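The wrist view shows the fork's tips at about (163,173) and (166,212) and the back bar at about (90,185). I'll zoom to measure the seat.

```bash
python3 - <<'E'
import cv2
a=cv2.imread('pics/w10.png')[110:230,30:220]; cv2.imwrite('pics/w10h.png',cv2.resize(a,None,fx=4.2,fy=4.2,interpolation=cv2.INTER_CUBIC))
E
```

```text
(no output)
```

View pics/w10h.png

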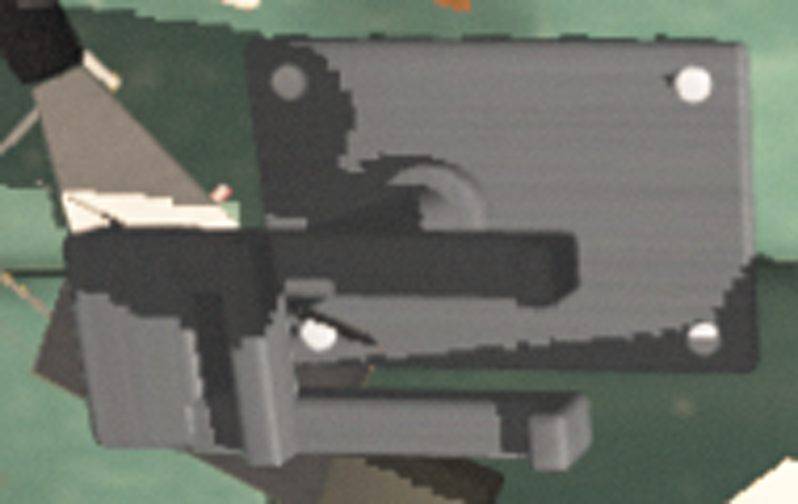

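```bash
python3 - <<'E'
from h import *
import pickle
np.set_printoptions(suppress=True,precision=2)
c,s=pickle.load(open('w10.pkl','rb'))
f=lambda x,y:(30+(x+.5)/4.2-.5,110+(y+.5)/4.2-.5)
A=plane(c,f(549,468),183);B=plane(c,f(265,465),183);C=plane(c,f(549,412),183)
d=A-B;print(A,B,C,np.linalg.norm(d),'yaw',np.arctan2(-d[0],d[1]))
bl=np.array([plane(c,f(*p),10) for p in [(289,82),(692,84),(318,333),(704,338)]]);print(bl,bl.mean(0))
m=(A+B)/2; yaw=np.arctan2(-d[0],d[1]); print('seat',m-22*np.array([np.cos(yaw),np.sin(yaw),0]))
# predicted overlay of fork model corners
im=cv2.imread('pics/w10.png');k=cv2.resize(im[110:230,30:220],None,fx=4.2,fy=4.2)
seat=np.array([489,-275,175]);yaw=-.01
for X in (-22,-10,10,22):
  for Y,Z in ((24,8),(32,8),(-24,8),(-32,8)):
    p=proj(c,seat+np.array([X*np.cos(yaw)-Y*np.sin(yaw),X*np.sin(yaw)+Y*np.cos(yaw),Z]))
    cv2.circle(k,(int((p[0]-30)*4.2),int((p[1]-110)*4.2)),4,(0,0,255),-1)
cv2.imwrite('pics/w10o.png',k)
E
```

```text
[ 512.02 -242.03  183.  ] [ 511.29 -297.71  183.  ] [ 500.93 -240.89  183.  ] 55.68333225567028 yaw -0.013087739778337534
[[ 450.79 -370.17   10.  ]
 [ 453.47 -249.81   10.  ]
 [ 527.01 -372.01   10.  ]
 [ 529.51 -251.42   10.  ]] [ 490.2  -310.85   10.  ]
seat [ 489.66 -269.59  183.  ]
```

View pics/w10o.png

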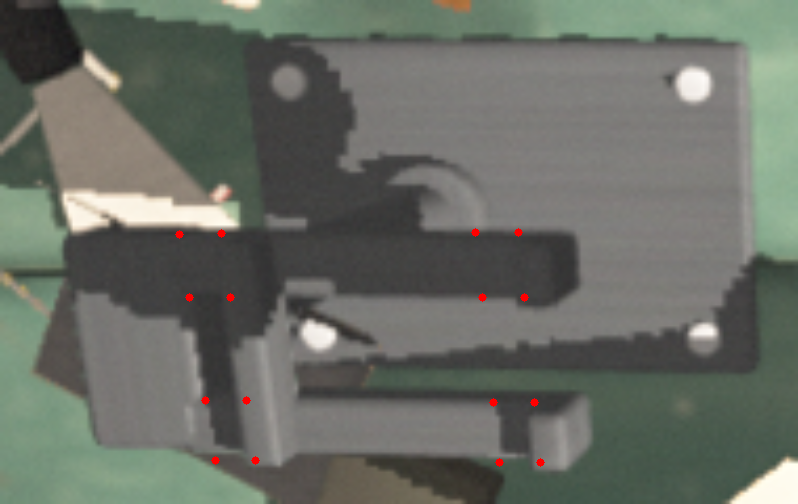

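```bash
python3 - <<'E'
from h import *
import pickle
c,s=pickle.load(open('w10.pkl','rb'));Rt=rot(s['orientation']).as_matrix()
im=cv2.imread('pics/w10.png')
th=np.linspace(0,2*np.pi,60)
for z,r,col in ((11,20,(0,0,255)),(51,23,(0,255,0)),(131,23,(255,0,0))):
    for t in th:
        p=proj(c,s['position']+Rt@np.array([r*np.cos(t),r*np.sin(t),z]));cv2.circle(im,(int(round(p[0])),int(round(p[1]))),0,col,-1)
for X in(-7,7):
  for Y in(-13,13):
    p=proj(c,s['position']+Rt@np.array([X,Y,-33]));cv2.circle(im,(int(round(p[0])),int(round(p[1]))),1,(0,255,255),-1)
cv2.imwrite('pics/w10c.png',cv2.resize(im[150:350,200:350],None,fx=3,fy=3,interpolation=cv2.INTER_CUBIC))
E
```

```text
(no output)
```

View pics/w10c.png

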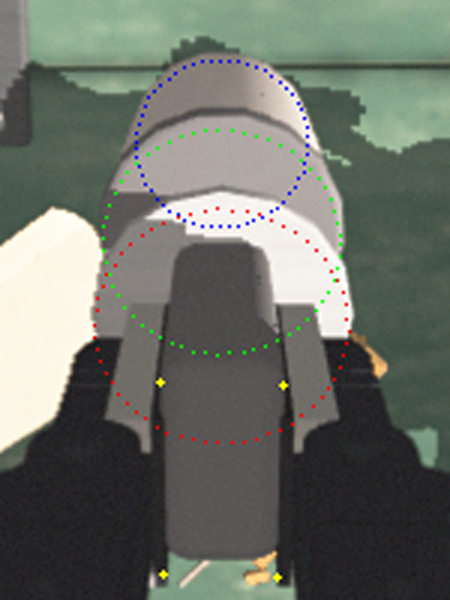

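send_rows:
  rows:
    - {"travel":[0,-0.3,-0.3],"turn":[0.03,0.05,0]}
    - {"travel":[0,-0.3,-0.45],"turn":[0.03,0.05,0]}
    - {"travel":[0,-0.3,-0.45],"turn":[0.03,0.05,0]}
    - {"travel":[0,-0.3,-0.45],"turn":[0,0,0]}
    - {"travel":[0,-0.25,-0.45],"turn":[0,0,0]}
    - {"travel":[-0.05,-0.1,-0.45],"turn":[0,0,0]}
    - {"travel":[0,0,-0.35],"turn":[0,0,0]}
    - {"travel":[0,0,0],"turn":[0,0,0]}

```text
t: 21.08
position: [490.6, -197.6, 209.3]
orientation: [-0.003, 0.709, 0.705, 0.001]
contact_force: [-0.5, -0.3, -3.8]
width: 0.156
```

```bash
python3 -c "
from st import *
go([492.5,-200,207],target(-.01,0),'w11')"
```

```text
21.075 [ 490.63  -197.575  209.314] w 0.1558207715921366 F [-0.471 -0.3   -3.816] M [-0.001 -0.025 -0.022]
(array([ 0.062, -0.081, -0.077]), array([-0.039, -0.02 , -0.029]))
```

View pics/w11.png

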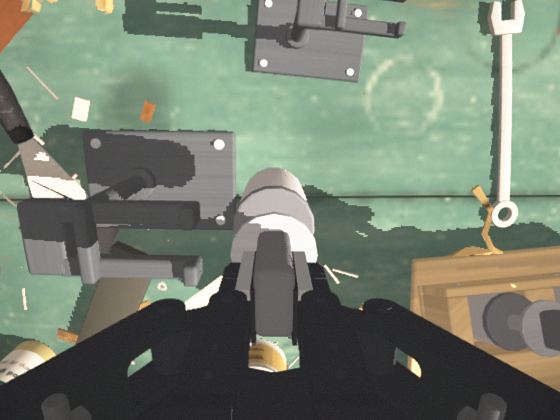

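The fork is clearly visible at left, with the lower lip at about (193,270) and the back bar at about (88,245). I'll overlay the estimated seat to check it.

```bash
cat > ov.py <<'E'
from h import *
import pickle,sys
def ov(n,seat,yaw,box,fx,yo=-2.5,fz=11):
    c,s=pickle.load(open(n+'.pkl','rb'));im=cv2.imread(f'pics/{n}.png');x0,y0,x1,y1=box
    k=cv2.resize(im[y0:y1,x0:x1],None,fx=fx,fy=fx,interpolation=cv2.INTER_CUBIC)
    d=lambda P,col,r=2:(lambda p:cv2.circle(k,(int((p[0]+.5-x0)*fx),int((p[1]+.5-y0)*fx)),r,col,-1))(proj(c,P))
    for X in (-22,-10,10,22):
      for Y,Z in ((24,8),(32,8),(-24,8),(-32,8)):
        d(np.array(seat)+np.array([X*np.cos(yaw)-Y*np.sin(yaw),X*np.sin(yaw)+Y*np.cos(yaw),Z]),(0,0,255),3)
    Rt=rot(s['orientation']).as_matrix()
    for t in np.linspace(0,6.28,60): d(s['position']+Rt@np.array([20*np.cos(t),yo+20*np.sin(t),fz]),(0,255,0))
    for t in np.linspace(0,6.28,60): d(s['position']+Rt@np.array([23*np.cos(t),yo+23*np.sin(t),fz+40]),(255,255,0))
    cv2.imwrite(f'pics/{n}o.png',k)
E
python3 -c "
from ov import *
ov('w11',[490,-270,175],-.015,(10,150,330,350),2.5)"
```

```text
(no output)
```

View pics/w11o.png

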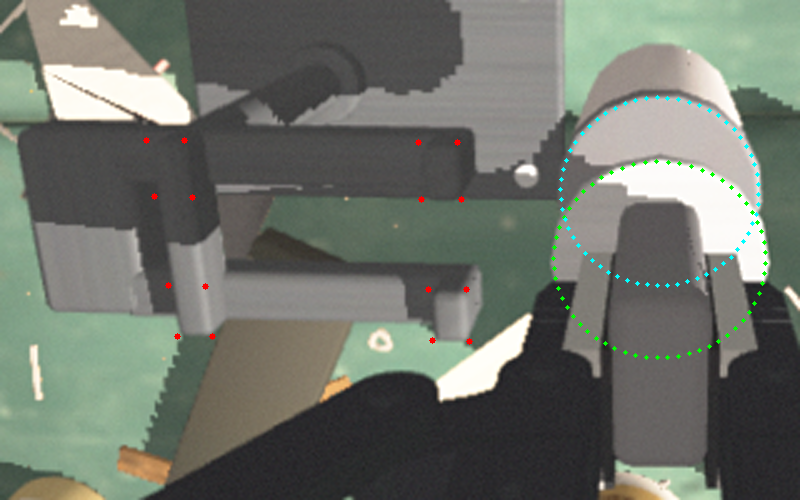

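send_rows:
  rows:
    - {"travel":[0.07,0,-0.05],"turn":[-0.03,-0.02,-0.02]}
    - {"travel":[0,-0.2,0],"turn":[0,0,0]}
    - {"travel":[0,-0.3,0],"turn":[0,0,0]}
    - {"travel":[0,-0.3,0],"turn":[0,0,0]}
    - {"travel":[0,-0.3,0],"turn":[0,0,0]}
    - {"travel":[0,-0.2,0],"turn":[0,0,0]}
    - {"travel":[0,0,0],"turn":[0,0,0]}

```text
t: 22.0
position: [494.2, -240.3, 210.2]
orientation: [0.002, 0.71, 0.704, 0.001]
contact_force: [-0.2, 0.7, -3.6]
width: 0.154
```

```bash
python3 -c "
from st import *
go([492.5,-269.5,207],target(-.01,0),'w12')
from ov import *
ov('w12',[490,-270,175],-.015,(50,150,370,350),2.5)"
```

```text
22.0 [ 494.197 -240.298  210.225] w 0.15353024047256428 F [-0.214  0.661 -3.61 ] M [ 0.013  0.008 -0.038]
(array([-0.057, -0.973, -0.107]), array([ 0.015,  0.032, -0.01 ]))
```

View pics/w12o.png

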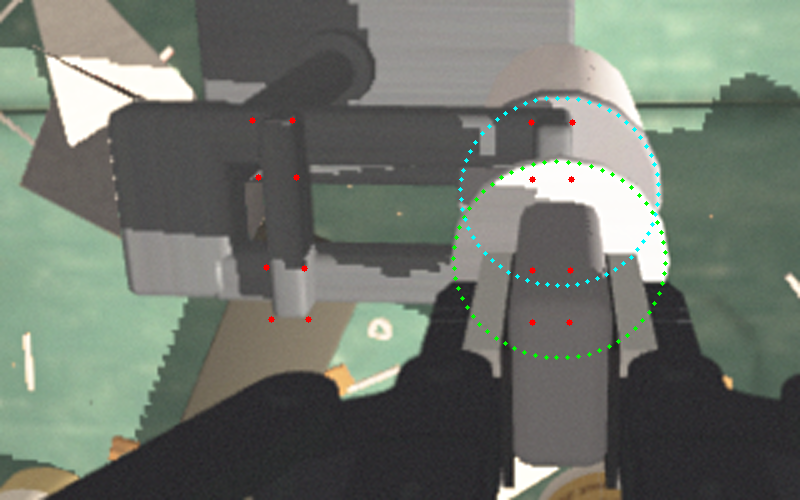

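send_rows:
  rows:
    - {"travel":[-0.05,-0.15,-0.1],"turn":[0,0,0]}
    - {"travel":[0,-0.25,0],"turn":[0,0,0]}
    - {"travel":[0,-0.25,0],"turn":[0,0,0]}
    - {"travel":[0,-0.2,0],"turn":[0,0,0]}
    - {"travel":[0,-0.1,0],"turn":[0,0,0]}
    - {"travel":[0,0,0],"turn":[0,0,0]}

```text
t: 22.8
position: [492.8, -270.6, 207.3]
orientation: [0.002, 0.71, 0.704, 0.001]
contact_force: [0.5, 0.2, -4.2]
width: 0.152
```

```bash
python3 -c "
from st import *
go([492.5,-269.5,207],target(-.01,0),'w13')
from ov import *
ov('w13',[490,-270,175],-.015,(50,150,370,350),2.5)"
```

```text
22.8 [ 492.759 -270.597  207.288] w 0.15180281296420192 F [ 0.489  0.196 -4.244] M [-0.048 -0.031  0.021]
(array([-0.009,  0.037, -0.01 ]), array([ 0.019,  0.036, -0.014]))
```

View pics/w13o.png

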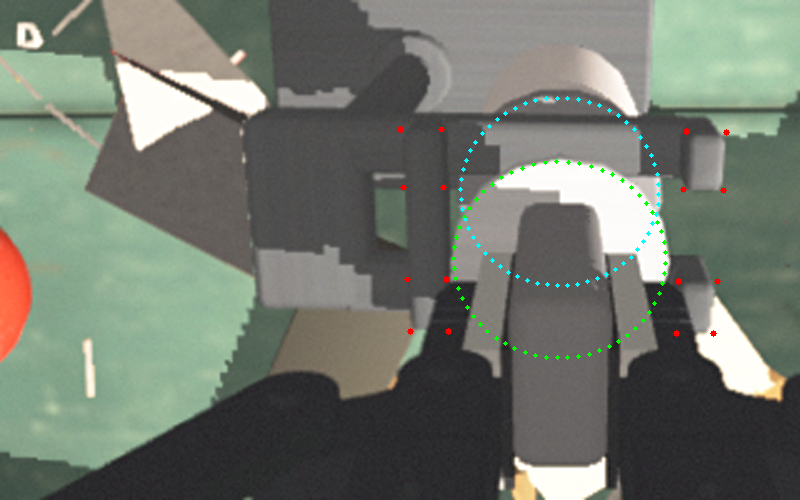

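send_rows:
  rows:
    - {"travel":[0,0.03,-0.12],"turn":[0.02,0.03,0]}
    - {"travel":[0,0,-0.12],"turn":[0,0,0]}
    - {"travel":[0,0,-0.1],"turn":[0,0,0]}
    - {"travel":[0,0,-0.08],"turn":[0,0,0]}
    - {"travel":[0,0,0],"turn":[0,0,0]}

```text
t: 23.48
position: [492.7, -268.6, 193.4]
orientation: [-0.0, 0.71, 0.705, 0.0]
contact_force: [-0.2, 0.4, -4.6]
width: 0.151
```

```bash
python3 -c "
from st import *
go([492.5,-269.5,190],target(-.01,0),'w14')
from ov import *
ov('w14',[490,-270,175],-.015,(50,150,370,350),2.5)"
```

```text
23.475 [ 492.652 -268.592  193.358] w 0.1512134326691278 F [-0.185  0.446 -4.614] M [0.051 0.003 0.01 ]
(array([-0.005, -0.03 , -0.112]), array([-0.009, -0.002, -0.022]))
```

View pics/w14o.png

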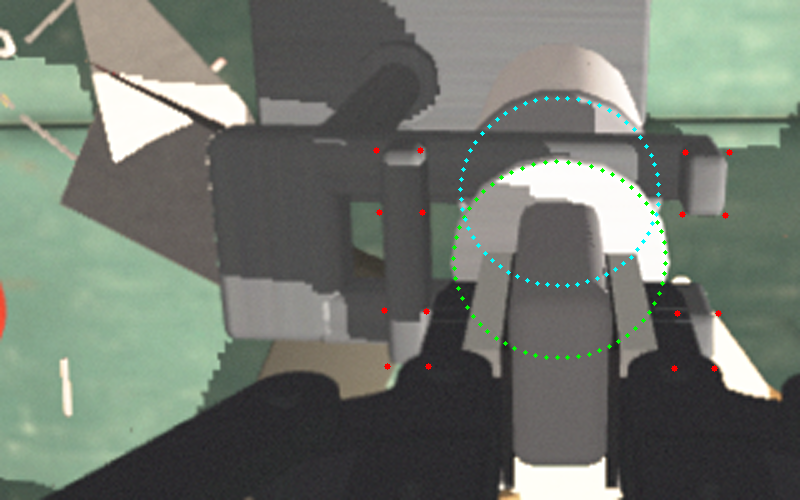

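send_rows:
  rows:
    - {"travel":[0,-0.02,-0.06],"turn":[0,0,0]}
    - {"travel":[0,0,-0.05],"turn":[0,0,0]}
    - {"travel":[0,0,0],"turn":[0,0,0]}

```text
t: 23.9
position: [492.8, -269.5, 190.3]
orientation: [-0.0, 0.71, 0.704, 0.0]
contact_force: [-0.6, -0.5, -4.3]
width: 0.155
```

send_rows:
  rows:
    - {"travel":[0,0,-0.06],"turn":[0,0,0]}
    - {"travel":[0,0,0],"turn":[0,0,0]}

```text
t: 24.15
position: [492.9, -269.5, 188.4]
orientation: [0.0, 0.71, 0.704, 0.0]
contact_force: [0.4, 0.3, -4.1]
width: 0.15
```

send_rows:
  rows:
    - {"travel":[0,0,-0.06],"turn":[0,0,0]}
    - {"travel":[0,0,0],"turn":[0,0,0]}

```text
t: 24.4
position: [492.9, -269.5, 186.5]
orientation: [0.0, 0.71, 0.704, 0.0]
contact_force: [0.5, 0.9, -3.9]
width: 0.15
```

send_rows:
  rows:
    - {"travel":[0,0,-0.06],"turn":[0,0,0]}
    - {"travel":[0,0,0],"turn":[0,0,0]}

```text
t: 24.65
position: [493.0, -269.6, 184.8]
orientation: [0.0, 0.71, 0.704, 0.0]
contact_force: [-0.5, -0.6, -3.8]
width: 0.152
```

```bash
python3 -c "
from st import *
go([492.5,-269.5,190],target(-.01,0),'w15')
im=viewer.snapshot('side')[170:350,240:400];cv2.imwrite('pics/s15.png',cv2.resize(im,None,fx=3.3,fy=3.3,interpolation=cv2.INTER_CUBIC))
from ov import *
ov('w15',[490,-270,175],-.015,(50,150,370,350),2.5)"
```

```text
24.65 [ 493.029 -269.598  184.781] w 0.15203379521411467 F [-0.524 -0.594 -3.847] M [-0.023 -0.048  0.018]
(array([-0.018,  0.003,  0.174]), array([-0.002,  0.007, -0.022]))
```

View pics/s15.png

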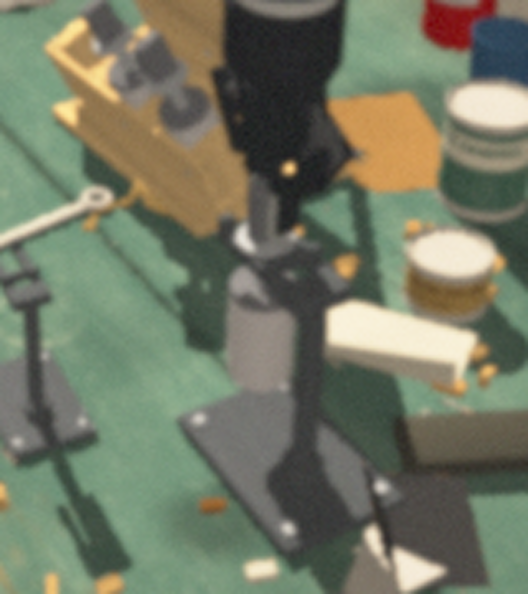

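View pics/w15o.png

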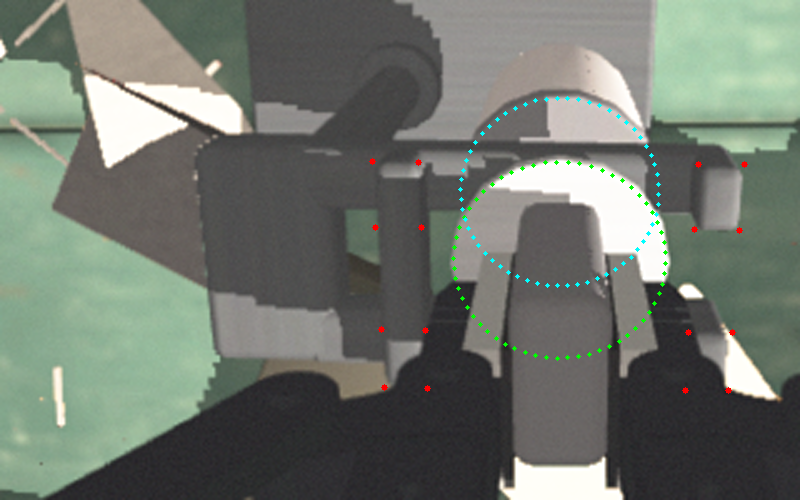

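send_rows:
  rows:
    - {"travel":[0,0,-0.06],"turn":[0,0,0]}
    - {"travel":[0,0,0],"turn":[0,0,0]}

```text
t: 25.0
position: [493.3, -269.8, 184.9]
orientation: [0.001, 0.71, 0.705, 0.0]
contact_force: [-0.8, -0.3, -4.7]
width: 0.152
```

send_rows:
  rows:
    - {"travel":[0,0,-0.06],"turn":[0,0,0]}
    - {"travel":[0,0,0],"turn":[0,0,0]}

```text
t: 25.25
position: [493.6, -269.9, 184.7]
orientation: [0.001, 0.71, 0.705, 0.0]
contact_force: [0.2, 0.3, -4.0]
width: 0.153
```

send_rows:
  rows:
    - {"travel":[-0.02,0.01,-0.12],"turn":[0,0,0]}
    - {"travel":[0,0,0],"turn":[0,0,0]}

```text
t: 25.5
position: [494.3, -270.3, 185.0]
orientation: [0.003, 0.71, 0.705, 0.001]
contact_force: [0.3, -0.8, -4.3]
width: 0.149
```

```bash
python3 weigh.py; python3 -c "
from st import *
go([492.5,-269.5,190],target(-.01,0),'w16')
"
```

```text
26.0 [-4.371  2.783  2.015  1.657  1.88   1.423  2.199  3.877  2.985  2.373] [  0.973   0.397   1.682 -42.771 -32.622] [0.178 0.175 0.673 0.323 0.272]
26.0 [ 494.421 -270.35   184.696] w 0.1543255349097975 F [ 1.765 -0.502  2.373] M [ 0.102 -0.192  0.008]
(array([-0.064,  0.028,  0.177]), array([ 0.029,  0.046, -0.026]))
```

View pics/w16.png

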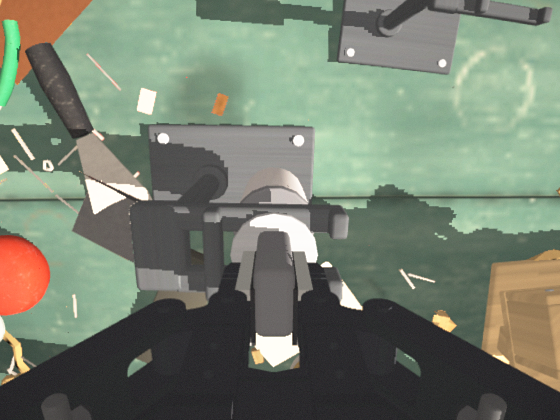

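```bash
python3 -c "
import cv2
from rig import viewer
im=viewer.snapshot('side')[220:310,280:370];cv2.imwrite('pics/s16.png',cv2.resize(im,None,fx=6,fy=6,interpolation=cv2.INTER_CUBIC))
from ov import *
ov('w16',[490,-270,175],-.015,(120,150,370,350),3.2,yo=-2.5,fz=6)"
```

```text
(no output)
```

View pics/s16.png

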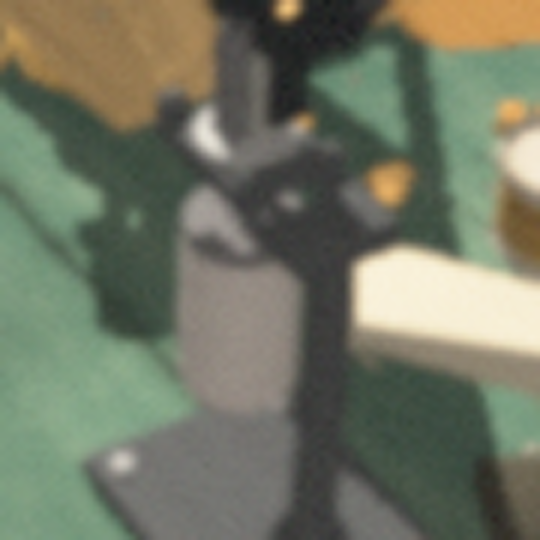

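View pics/w16o.png

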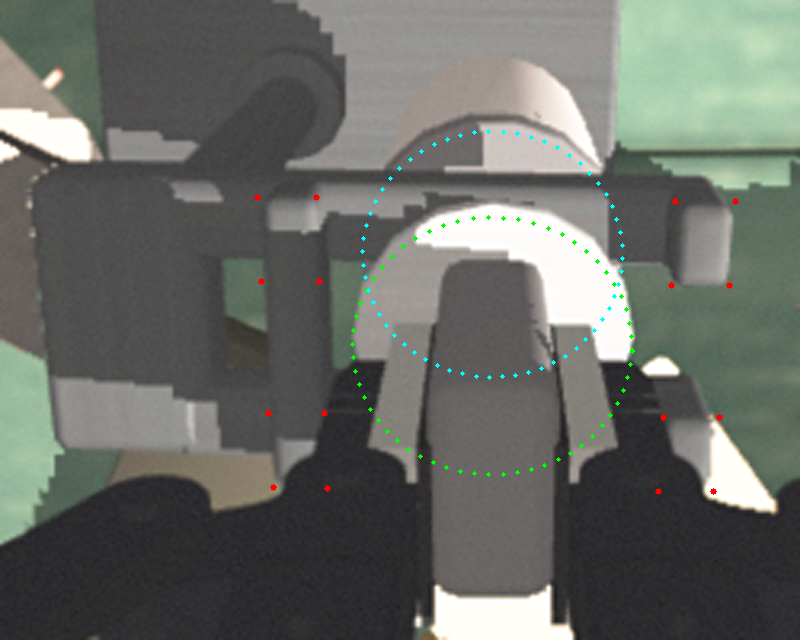

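The canister is resting: force went from −4.3 to +2.4 N, and the flange sits between the lips. I'll nudge it toward centre, then release with a small opening.

send_rows:
  rows:
    - {"travel":[-0.05,0.06,0.03],"turn":[0.02,0.03,0]}
    - {"travel":[0,0,0],"turn":[0,0,0]}
    - {"travel":[0,0,0],"turn":[0,0,0]}

```text
t: 26.48
position: [492.0, -267.9, 184.6]
orientation: [-0.0, 0.71, 0.705, 0.0]
contact_force: [1.2, -0.3, 1.0]
width: 0.148
```

```bash
python3 -c "
from st import *
go([493,-269,185],target(-.01,0),'w17')
from ov import *
ov('w17',[490,-268,175],-.015,(120,150,370,350),3.2,yo=-2.5,fz=6)"
```

```text
26.475 [ 491.972 -267.917  184.571] w 0.1484925388945215 F [ 1.191 -0.288  1.035] M [-0.037 -0.087  0.009]
(array([ 0.034, -0.036,  0.014]), array([-0.005, -0.003, -0.025]))
```

View pics/w17o.png

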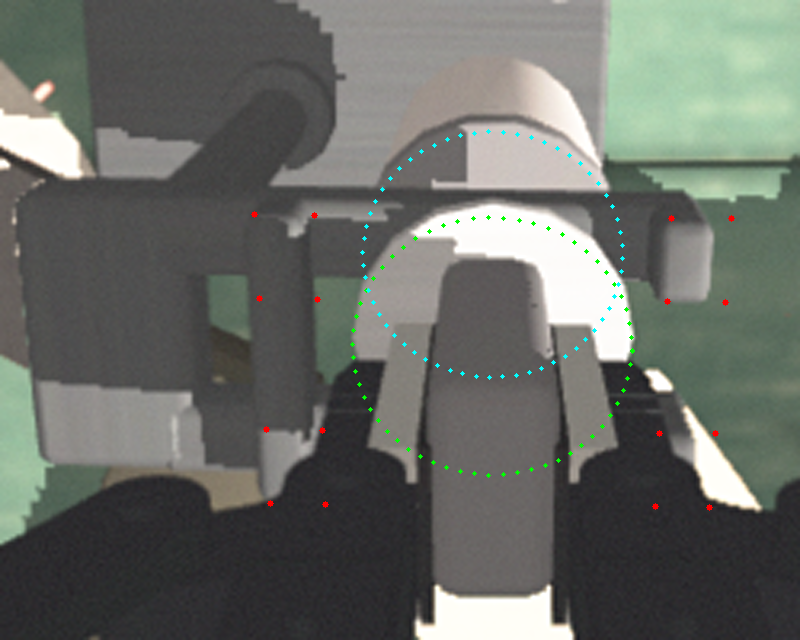

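send_rows:
  rows:
    - {"travel":[0.04,0,0],"turn":[0,0,0]}
    - {"travel":[0,0,0],"turn":[0,0,0]}

```text
t: 26.78
position: [492.1, -267.9, 184.5]
orientation: [-0.001, 0.71, 0.705, -0.001]
contact_force: [-0.3, 0.3, 2.5]
width: 0.153
```

send_rows:
  rows:
    - {"travel":[0,0,0],"turn":[0,0,0]}
    - {"travel":[0,0,0],"turn":[0,0,0]}
    - {"travel":[0,0,0],"turn":[0,0,0]}
  claw: 180
  force: 20

```text
t: 27.15
position: [492.4, -267.8, 183.9]
orientation: [-0.001, 0.71, 0.705, -0.0]
contact_force: [0.1, -0.6, -0.8]
width: 0.295
```

```bash
python3 -c "
from st import *
go([493,-269,185],target(-.01,0),'w18')
im=cv2.imread('pics/w18.png')[150:350,120:370];cv2.imwrite('pics/w18z.png',cv2.resize(im,None,fx=3.2,fy=3.2,interpolation=cv2.INTER_CUBIC))"
```

```text
27.15 [ 492.387 -267.811  183.938] w 0.29509766328678155 F [ 0.068 -0.605 -0.772] M [ 0.023 -0.056 -0.037]
(array([ 0.02 , -0.04 ,  0.035]), array([-0.009, -0.02 , -0.025]))
```

View pics/w18z.png

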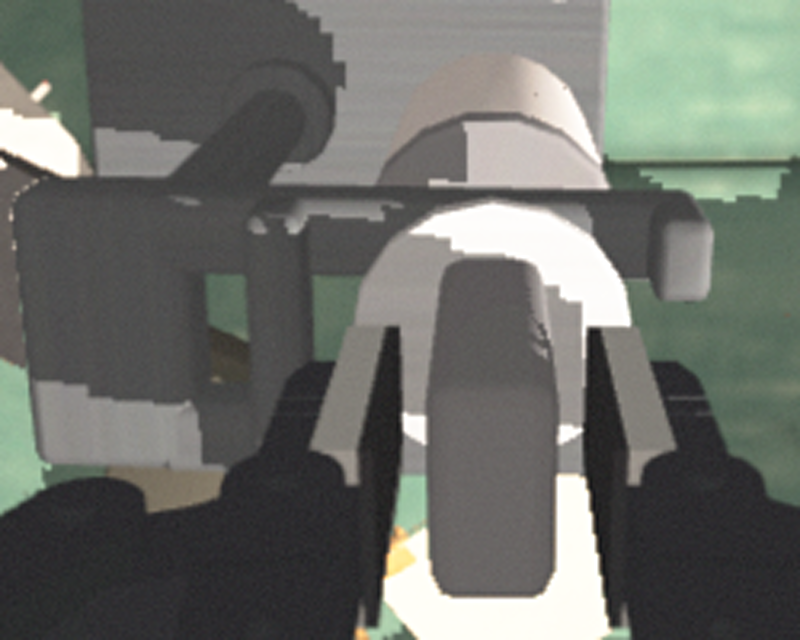

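send_rows:
  rows:
    - {"travel":[0,0,0.15],"turn":[0,0,0]}
    - {"travel":[0,0,0.3],"turn":[0,0,0]}
    - {"travel":[0,0,0.4],"turn":[0,0,0]}
    - {"travel":[0,0,0.5],"turn":[0,0,0]}
    - {"travel":[0,0,0.6],"turn":[0,0,0]}
    - {"travel":[0,0,0.7],"turn":[0,0,0]}
    - {"travel":[-0.2,0,0.7],"turn":[0,0,0]}
    - {"travel":[-0.7,0,0.5],"turn":[0,0,0]}
    - {"travel":[-0.7,0,0.5],"turn":[0,0,0]}
    - {"travel":[-0.7,0,0],"turn":[0,0,0]}
    - {"travel":[-0.7,0,0],"turn":[0,0,0]}
    - {"travel":[0,0,0],"turn":[0,0,0]}
    - {"travel":[0,0,0],"turn":[0,0,0]}

```text
t: 28.82
position: [401.9, -268.9, 333.0]
orientation: [0.006, 0.709, 0.705, -0.0]
contact_force: [-0.2, -0.7, 0.8]
width: 0.294
```

```bash
python3 -c "
from st import *
go([493,-269,185],target(-.01,0),'w19')
for n in('side','top'): cv2.imwrite(f'pics/{n}19.png',viewer.snapshot(n))
a=cv2.imread('pics/side19.png')[160:340,210:390];b=cv2.imread('pics/top19.png')[140:290,210:400]
cv2.imwrite('pics/side19z.png',cv2.resize(a,None,fx=3.3,fy=3.3,interpolation=cv2.INTER_CUBIC));cv2.imwrite('pics/top19z.png',cv2.resize(b,None,fx=4,fy=4,interpolation=cv2.INTER_CUBIC))"
```

```text
28.825 [ 401.944 -268.901  333.032] w 0.29442154029846795 F [-0.248 -0.716  0.833] M [0.032 0.001 0.018]
(array([ 3.035, -0.003, -4.934]), array([ 0.075,  0.067, -0.028]))
```

View pics/w19.png

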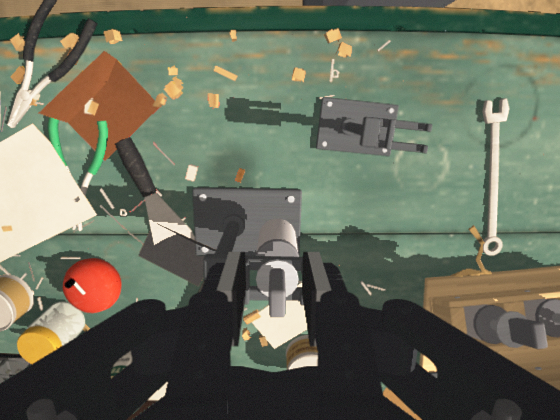

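View pics/side19z.png

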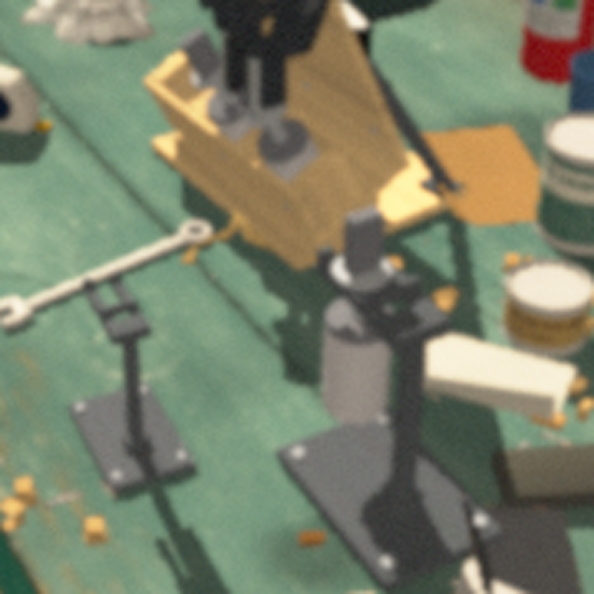

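View pics/top19z.png

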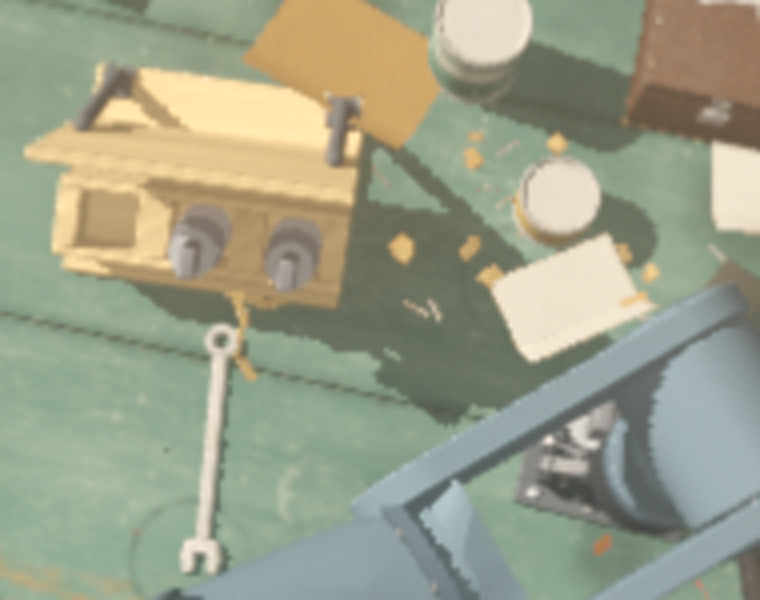

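The canister hangs upright on the larger hook, at about (358,300) in the side crop. The top view shows the two empties in their pockets and nothing else disturbed. Handing in.

```bash
python3 -c "
from rig import robot
print(robot.job_done()); print(robot.read_state()['t'])"
```

```text
the job is handed in; nothing more can be done
None
the job is handed in; nothing more can be done
```

The loaded canister, from the left (+y) pocket, now hangs by its neck on the larger hook. I handed the job in at about 29 s, and no verdict is reported.

**Weighing:** the middle one (b) read about 1.3 N and the right one (c) about 1.1 N, so both are empty. Both were weighed with the can still partly in its pocket, then lowered back to the pocket floor. The left one (a) first read only 1.7 N, because it was leaning on the pocket wall. Lifted clear it read 4.3 N, about 0.44 kg.

**Seating:** I brought it in above the lips with the tool upright and lowered it until the hook took the weight. The flange showed about equal gaps to the front and back lips before I let go.

**Last checks:** after release and retreat, the side view showed the canister hanging straight on the hook. The top view showed both empties in their pockets, nothing visibly moved, and the gripper clear.

**Disagreement:** the canister came to rest with the gripper about 5 mm lower than I had estimated from the pictures. I put this down to my height estimate of the grip. The flange sat between the lips, not on top of them.

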